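# Fit the bearing sleeves to the bench shaker

### The arm

A 6-joint arm with a two-finger parallel gripper is mounted at the origin on the work surface. World frame = base frame: x ahead of the robot, y to its left, z up, the work surface at z = 0. Lengths are in m, angles in rad, forces in N, time in s.
With the tool pointing down it reaches from about 0.25 to 0.725 m from the base axis. Payload 4 kg.
Tool frame: the origin (TCP) lies on the centre line of the jaws, within the pads' length; the fingertips stand 22 mm ahead of it and the grasp point (between the pads) lies 3 mm ahead of it (bot.tip_reach is the distance from the TCP to the fingertips, in m); z points along the fingers, y is the line along which they close (so a half turn about z gives the same grasp; the last joint's range is limited). The gripper opens to 85 mm and grips with 20 to 120 N. Pads are 22 mm wide; open, the fingers measure 114 mm over their backs; the gripper's body (76 mm by 85 mm) begins 54 mm behind the grasp point. The pads swing forward as they close: fully open they stand 13 mm farther back than shut.
Start: joints at [1.176, 0.241, 0.005, 1.335, 0, 1.571], TCP at [0.192, 0.462, 0.253] pointing down, gripper open.
Joint ranges: [-2.72, 2.72], [-1.05, 1.87], [-1.09, 1.28], [-1.99, 2.15], [-1.42, 1.44], [-3.14, 3.14]. Speed limits (rad/s): [2.79, 2.79, 3.14, 3.14, 3.14, 3.14].

### API

Orientations are given as a unit quaternion [x, y, z, w].
In Python, from workcell import bot gives the robot as it stands. The module is installed in compiled form; this text tells all that it offers.
- The arm moves only by the tool apply_moves, never from a script. Its argument "commands" is a list of rows, each a list of 4 numbers: the shift along the tool's x, y, z scaled (see below), then the turn about the tool's z scaled (see below). In form: [[tx, ty, tz, roll], ...]. A call has exactly 5 rows; each row shifts and turns the commanded pose from where the row before left it, along the tool's axes as they then stand; what a row does not reach is not made up. The controller multiplies each number of a shift by 20 mm and each number of a turn by 60 degrees. A row lasts 1/12 s, in which the tool goes at most 41.7 mm and 7.16 degrees, less where a joint would pass 70% of its speed; a pose out of reach is approached as far as the arm can. A call with a number of a shift or a turn outside -1 to 1 is refused whole. A call with a gripper value outside its range is refused whole. "claw" is the closure, from 0 (fully open) to 1 (shut), set as the call begins (left out, the last holds). The fingers move at their own pace and stop on an object; the grip force is fixed at half the most. Time passes only in rows, so rows that do not move let the fingers close, or fill a call up. It gives the time, the measured TCP pose, the force, the opening and the grip force at its end, in the units of the state.
- bot.get_obs(): the state, without advancing time (a new reading comes with each control period).
- bot.camera(name): name is "side" or "top"; returns a dict with "image" (384x512x3 uint8, blue, green, red), "camera_matrix" (3x3 intrinsics, pixels), "R" (3x3) and "t" (3): a world point X has camera coordinates R X + t. Camera axes: x right, y down, z forward; pixel columns grow to the right and rows downward; lengths in m; the calibration is good to about 2 mm. A picture is of the moment at which its call begins. There is no depth.
- bot.job_done(): hands the job in; it is judged then, once.
The state is a dict: "clock": time; "joint_pos": joint angles; "joint_vel": joint speeds; "tau": joint torques, N m; "eef_pos": TCP position; "tool_rot": TCP orientation; "ft_force": force on the tool from outside, world axes, zero at the start; "ft_torque": the same for the moment, N m; "grip_width": finger opening in m; "grasp_force": force on a finger pad.
Only numpy, scipy, OpenCV 4.12 (cv2) and the standard library are available. Lean on these libraries where they do the work, as an engineer would, in place of code of your own. Each camera call takes 0.05 s, during which the arm holds its last target. There are 200 camera calls.

### The job

First switch the shaker's isolator off, then lift the lid of the parts case right back until it rests on its stop, and slide every bearing sleeve from the case over a shaft of its own on the shaker, fully down. With all of them fitted, shut the case's lid again and only then switch the isolator back on. Leave the flask, dishes, mouse, black frame, bottle and cup where they are.

Things in the scene. Friction and masses are not known exactly. Their poses are not given: they have to be found in the camera images.
- shaker: Low white bench shaker, 220 x 220 x 50 mm, with an aluminium top, its flask platform taken off; fixed to the bench. Origin at the centre of its underside, z up; x and y along its sides. Its top face is 50 mm above the bench and carries four bare upright steel shafts, 100 mm apart in a square. There may be fewer sleeves than shafts.
- shaft1 (a point): Foot of one of the four shafts: a point on its axis at the shaker's top face (50 mm above the bench). The shaft is 28 mm in diameter and stands 40 mm above this point; its last 6 mm are tapered to 18 mm.
- shaft2 (a point): Foot of one of the four shafts: a point on its axis at the shaker's top face (50 mm above the bench). The shaft is 28 mm in diameter and stands 40 mm above this point; its last 6 mm are tapered to 18 mm.
- shaft3 (a point): Foot of one of the four shafts: a point on its axis at the shaker's top face (50 mm above the bench). The shaft is 28 mm in diameter and stands 40 mm above this point; its last 6 mm are tapered to 18 mm.
- shaft4 (a point): Foot of one of the four shafts: a point on its axis at the shaker's top face (50 mm above the bench). The shaft is 28 mm in diameter and stands 40 mm above this point; its last 6 mm are tapered to 18 mm.
- case: Blue-lidded grey parts case, fixed to the bench, its long side across the view of the robot: a shallow tray 175 (x) x 230 (y) mm, floor 5 mm thick, walls 5 mm thick (17 mm on the hinge side) and only 26 mm high, closed by a deep lid (from 26 to 62 mm above the bench). Origin at the centre of its underside; x points from the front (handle) to the hinge, z up. The sleeves stand upright inside.
- lid (a joint): Angle of the case's lid (rad): 0 shut, 1.80 open and resting on its stop, leaning back a little past upright. It weighs about 250 g and turns freely: let go below about 1.1 it falls shut, beyond about 1.35 it falls open onto the stop.
- lid_bar (a point): Middle of the lid's handle, a round steel bar 10 mm thick and 90 mm long, parallel to the hinge, standing 33 mm off the lid's top face (lid shut: 95 mm above the bench) on two 10 mm posts at its ends, 18 mm in from the lid's front edge. It moves with the lid.
- lid_hinge (a point): Middle of the lid's hinge line, along the case's y axis, on the case's far edge, 26 mm above the bench. The handle bar moves on a circle about it.
- switch: Isolator switch on a grey block 90 x 70 x 24 mm, fixed to the bench. Origin at the centre of its underside; its x axis points from the off side (red stripe) to the on side (green stripe), roughly away from the robot; z up.
- toggle (a joint): Angle of the switch's toggle (rad): 0 off (leaning to the red stripe, towards the robot), 1.0 on (leaning to the green stripe); upright at 0.5. Over-centre: once past upright it falls to that side and stays there. It takes under 2 N at the grip.
- toggle_pivot (a point): The toggle's hinge, along the switch's y axis, 34 mm above the bench, above the block's centre.
- toggle_grip (a point): Middle of the toggle's red cross grip: a round bar 20 mm thick and 60 mm long along the switch's y axis, 75 mm from the pivot (about 100 mm above the bench when on or off).
- sleeve1: Orange bearing sleeve, a plain tube 58 mm in outer diameter and 50 mm long with a 32 mm bore right through, about 130 g; the same either way up. Origin at its centre, z along the bore. Starts upright in the case (centre 30 mm above the bench); fully down over a shaft its centre is 75 mm above the bench. Absent in some starts (None).
- sleeve2: Orange bearing sleeve, a plain tube 58 mm in outer diameter and 50 mm long with a 32 mm bore right through, about 130 g; the same either way up. Origin at its centre, z along the bore. Starts upright in the case (centre 30 mm above the bench); fully down over a shaft its centre is 75 mm above the bench. Absent in some starts (None).
- sleeve3: Orange bearing sleeve, a plain tube 58 mm in outer diameter and 50 mm long with a 32 mm bore right through, about 130 g; the same either way up. Origin at its centre, z along the bore. Starts upright in the case (centre 30 mm above the bench); fully down over a shaft its centre is 75 mm above the bench. Absent in some starts (None).
- sleeve4: Orange bearing sleeve, a plain tube 58 mm in outer diameter and 50 mm long with a 32 mm bore right through, about 130 g; the same either way up. Origin at its centre, z along the bore. Starts upright in the case (centre 30 mm above the bench); fully down over a shaft its centre is 75 mm above the bench. Absent in some starts (None).
- flask: Bystander: clear culture flask lying flat, 75 x 115 x 34 mm with a yellow cap. Origin under its centre.
- stage_insert: Bystander: flat black frame 85 x 126 x 6 mm. Origin under its centre.
- mouse: Bystander: black computer mouse, 105 x 62 x 26 mm. Origin under its centre.
- dishes: Bystander: stack of three clear dishes, 90 mm across, 44 mm high. Origin under its centre.
- bottle: Bystander: glass bottle with blue cap, 64 mm across, 150 mm high. Origin under its centre.
- beaker: Bystander: white plastic cup, 80 mm across, 90 mm high. Origin under its centre.

How it is judged:
By the outcome, as a careful person would: the job done as asked, in the order asked, and still so for the second after the job is handed in, with the robot touching nothing.
Of sleeve1, sleeve2, sleeve3, sleeve4 only 2 to 4 are there at a start; the rules pass over those that are not, and their reading is None.
At some moment in a run one of sleeve1, sleeve2, sleeve3, sleeve4 may be knocked a few centimetres aside while the robot is not near it.
Once in a run the grip may slacken for a moment while it holds something.
It also fails if it takes over 210 s, if anything falls off the work surface, if the arm or the gripper's body presses on something with over 40 N, if the wrist force passes 120 N, or if a joint passes its speed limit or range.

## Working session

There is one attempt and no reset: what is moved stays moved. The work goes in short steps, Python scripts to look and compute and a tool call to move; the robot and the scene stay as the last step left them, time stands still between calls to the robot, and variables do not carry over. Pictures are saved under pics/ and viewed, at most 14 in all, crops included, and the job is handed in when it is done.

Besides the shell and the picture viewer there is one more tool, called after "Request:" as name([rows], argument=value, ...), one row to a line, values as JSON. apply_moves: Moves the arm, as the interface text tells. Shifts and turns lie within -1 to 1; 1 stands for 20 mm of shift or 60 degrees of turn. Its arguments: {"type":"object","properties":{"commands":{"type":"array","items":{"type":"array","items":{"type":"number","minimum":-1,"maximum":1}}},"claw":{"type":"number"}},"required":["commands"]}

```bash
mkdir -p pics; cat > h.py <<'E'
from workcell import bot
import numpy as np, cv2
def snap(n,fn=None):
    c=bot.camera(n)
    if fn: cv2.imwrite('pics/'+fn,c['image'])
    return c
def px2w(c,u,v,z):
    K,R,t=c['camera_matrix'],np.array(c['R']),np.array(c['t'])
    d=R.T@np.linalg.inv(K)@np.array([u,v,1.]); o=-R.T@t
    return o+d*(z-o[2])/d[2]
def w2px(c,X):
    p=np.array(c['camera_matrix'])@(np.array(c['R'])@np.array(X)+np.array(c['t']));return p[:2]/p[2]
E
python3 - <<'E'
from h import *
for n in('top','side'):
    c=snap(n,n+'0.png'); print(n,c['camera_matrix'],c['R'],c['t'],-np.array(c['R']).T@c['t'])
o=bot.get_obs();print(o)
E
```

```text
top [[391.36355218   0.         252.2470588 ]
 [  0.         391.36355218 189.47674458]
 [  0.           0.           1.        ]] [[-0.01814735 -0.99961362  0.02105417]
 [-0.98427622  0.01416052 -0.17606763]
 [ 0.17570147 -0.02391828 -0.98415289]] [-0.06038539  0.54380523  1.40429765] [ 0.28742156 -0.03447424  1.47906145]
side [[485.12669469   0.         257.24740387]
 [  0.         485.12669469 194.66854029]
 [  0.           0.           1.        ]] [[ 0.79411444 -0.60774807  0.00495378]
 [-0.37887619 -0.50139914 -0.77785072]
 [ 0.47522109  0.61582562 -0.62842957]] [-0.44547     0.24516176  1.21715816] [-0.13177912 -0.89736681  0.95780419]
{'clock': 0.1, 'joint_pos': array([ 1.17601732e+00,  2.41320336e-01,  3.85782271e-03,  1.33523947e+00,
       -2.06667120e-05,  1.57081889e+00]), 'joint_vel': array([-1.88887332e-04, -2.44236339e-03,  2.34884992e-03,  1.88795714e-03,
       -2.19243742e-05,  9.09704838e-04]), 'tau': array([-2.89275276e-04, -3.73136222e+01,  2.53010237e+01,  1.08512459e-02,
       -3.11569113e-05, -3.37439815e-06]), 'eef_pos': array([0.19209972, 0.46103993, 0.25251018]), 'tool_rot': array([ 1.96121163e-01,  9.80579207e-01, -9.36353545e-04, -1.76715871e-04]), 'ft_force': array([-0.99806795,  0.28735579,  1.27090399]), 'ft_torque': array([ 0.01245745, -0.02402744, -0.030925  ]), 'grasp_force': 0.0, 'grip_width': 0.0854428999901512}
```

View pics/top0.png

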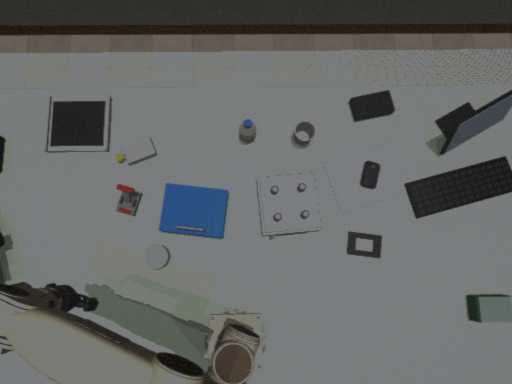

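View pics/side0.png

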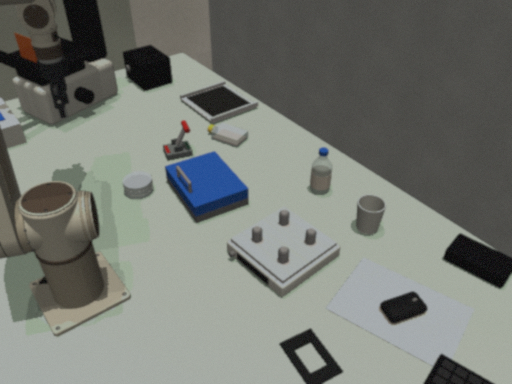

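The top view shows the switch near (127,200), lid (195,211) with its bar at (190,229), shafts near (275,189), (302,187), (278,217), (305,214), dishes at (157,257), and the flask at (140,152). I'll zoom in.

```bash
python3 - <<'E'
from h import *
i=cv2.imread('pics/top0.png')[140:260,100:340]
cv2.imwrite('pics/top0z.png',cv2.resize(i,(792,396),interpolation=cv2.INTER_CUBIC))
i=cv2.imread('pics/side0.png')[110:290,110:350]
cv2.imwrite('pics/side0z.png',cv2.resize(i,(792,594),interpolation=cv2.INTER_CUBIC))
E
```

```text
(no output)
```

View pics/top0z.png

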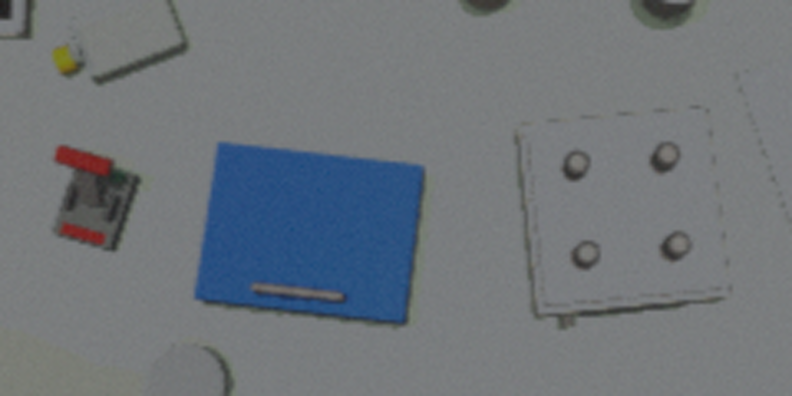

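View pics/side0z.png

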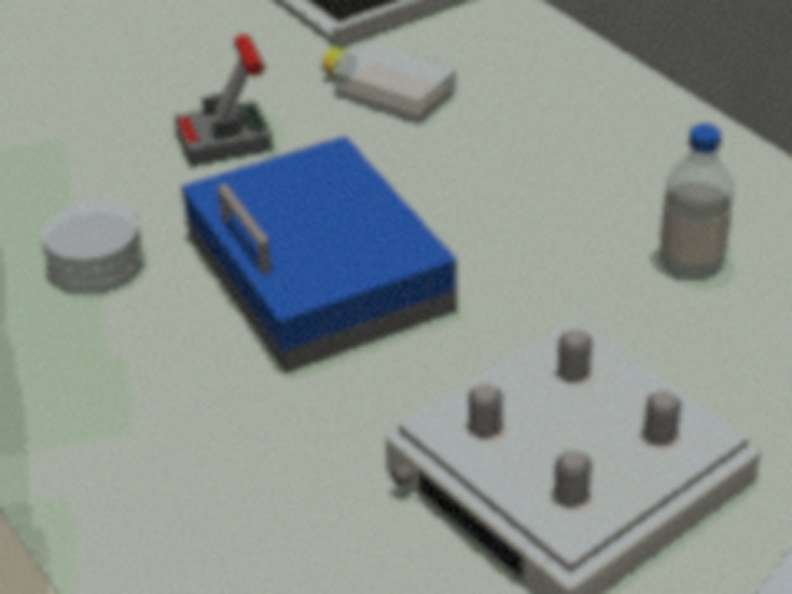

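```bash
cat > fit.py <<'E'
from h import *
from scipy.optimize import least_squares
T=snap('top');S=snap('side')
zt=lambda u,v:(100+(u+.5)/3.3-.5,140+(v+.5)/3.3-.5)
zs=lambda u,v:(110+(u+.5)/3.3-.5,110+(v+.5)/3.3-.5)
def fit(local,tp,sp,x0):
    def pts(p):
        c,s=np.cos(p[2]),np.sin(p[2])
        return [(p[0]+c*a-s*b,p[1]+s*a+c*b,z) for a,b,z in local]
    def f(p):
        r=[]
        for X,a,b in zip(pts(p),tp,sp):
            if a: r+=list(w2px(T,X)-zt(*a))
            if b: r+=list(w2px(S,X)-zs(*b))
        return r
    s=least_squares(f,x0);print(s.x.round(4),'res',np.round(s.fun,1))
    for X in pts(s.x):print('  ',np.round(X,4))
    return s.x
print('shaker');fit([(.05,.05,.09),(.05,-.05,.09),(-.05,.05,.09),(-.05,-.05,.09)],
 [(574,160),(664,153),(584,251),(676,242)],[(575,337),(663,402),(485,392),(573,461)],[.45,-.15,0])
print('case');h=.0875;w=.115
fit([(h,w,.062),(h,-w,.062),(-h,w,.062),(-h,-w,.062),(-h+.018,.045,.095),(-h+.018,-.045,.095)],
 [(218,142),(425,167),(196,299),(407,323),(252,288),(343,297)],
 [(345,138),(456,262),(183,187),(285,322),(225,190),(266,255)],[.45,.2,0])
print('switch')
d=.075*np.sin(.5);z=.034+.075*np.cos(.5)
fit([(d,.03,z),(d,-.03,z),(-.045,.035,.024),(-.045,-.035,.024),(.045,-.035,.024)],
 [(57,154),(112,166),(56,229),(112,248),(140,178)],[(243,41),(258,68),(177,122),(194,152),None],[.5,.4,0])
print('side hinge', -0.0875)
E
python3 fit.py
```

```text
shaker
[ 0.4919 -0.202   0.0751] res [ 0.8  0.3 -0.1 -0.4  1.   0.  -0.1 -1.2  0.7  0.2 -0.2 -0.5  0.6  0.4
 -0.3 -1. ]
   [ 0.538  -0.1484  0.09  ]
   [ 0.5455 -0.2481  0.09  ]
   [ 0.4383 -0.1559  0.09  ]
   [ 0.4458 -0.2556  0.09  ]
case
[ 0.469   0.1431 -0.125 ] res [ 0.6  0.   0.  -0.   0.1 -0.7  0.7 -0.2  0.2 -0.1 -0.7  0.6 -0.1 -0.4
 -1.2  0.7  1.8 -0.4 -0.4  0.8 -0.4 -0.3 -0.7 -3.2]
   [0.5702 0.2463 0.062 ]
   [0.5415 0.018  0.062 ]
   [0.3966 0.2681 0.062 ]
   [0.3679 0.0399 0.062 ]
   [0.4057 0.1964 0.095 ]
   [0.3945 0.1071 0.095 ]
switch
[ 0.5112  0.3913 -0.2705] res [ 0.9 -0.5  0.   0.5  0.4  0.   0.2  0.9 -0.4  0.9 -0.9 -1.5  0.7 -0.1
 -1.3 -0.1 -0.5 -2. ]
   [0.5539 0.4106 0.0998]
   [0.5379 0.3528 0.0998]
   [0.4772 0.4371 0.024 ]
   [0.4585 0.3696 0.024 ]
   [0.5453 0.3456 0.024 ]
side hinge -0.0875
```

Request:
apply_moves([
  [0, 0, 0, 0.115],
  [0, 0, 0, 0.115],
  [0, 0, 0, 0.115],
  [0, 0, 0, 0.115],
  [0, 0, 0, 0.115],
], claw=0.4)

```text
clock: 0.62
eef_pos: [0.1922, 0.4614, 0.253]
tool_rot: [0.481, 0.877, -0.0, 0.0]
ft_force: [-0.3, -0.1, 0.2]
grip_width: 0.0511
grasp_force: 0.0
```

Request:
apply_moves([
  [0, 0, 0, 0.115],
  [0, 0, 0, 0.115],
  [0, 0, 0, 0.115],
  [0, 0, 0, 0.115],
  [0, 0, 0, 0.115],
])

```text
clock: 1.03
eef_pos: [0.1922, 0.4614, 0.2531]
tool_rot: [0.719, 0.695, -0.0, 0.0]
ft_force: [0.2, -0.4, 0.0]
grip_width: 0.0509
grasp_force: 0.0
```

Request:
apply_moves([
  [0, 0, 0, 0.115],
  [0, 0, 0, 0.115],
  [0, 1, 0, 0],
  [0, 1, 0, 0],
  [0, 1, 0, 0],
])

```text
clock: 1.45
eef_pos: [0.2504, 0.4454, 0.2531]
tool_rot: [0.795, 0.606, -0.0, 0.0]
ft_force: [0.3, 0.4, -0.0]
grip_width: 0.0511
grasp_force: 0.0
```

Request:
apply_moves([
  [0, 1, 0, 0],
  [0, 1, 0, 0],
  [0, 1, 0, 0],
  [0, 1, 0, 0],
  [0, 1, 0, 0],
])

```text
clock: 1.87
eef_pos: [0.3474, 0.4185, 0.253]
tool_rot: [0.796, 0.606, -0.0, 0.0]
ft_force: [-0.5, 1.3, -1.2]
grip_width: 0.0512
grasp_force: 0.0
```

Request:
apply_moves([
  [0.09, 1, 0, 0],
  [0.09, 1, 0, 0],
  [0.09, 1, 0, 0],
  [0.09, 1, 0, 0],
  [0.09, 1, 0, 0],
])

```text
clock: 2.28
eef_pos: [0.4462, 0.4007, 0.2529]
tool_rot: [0.796, 0.606, -0.0, 0.0]
ft_force: [0.6, -0.1, -0.1]
grip_width: 0.0512
grasp_force: 0.0
```

Request:
apply_moves([
  [0.09, 1, 0, 0],
  [0.09, 1, 0, 0],
  [0.09, 1, 0, 0],
  [0.09, 1, 0, 0],
  [0.09, 1, 0, 0],
])

```text
clock: 2.7
eef_pos: [0.5449, 0.3828, 0.2528]
tool_rot: [0.796, 0.606, -0.0, -0.0]
ft_force: [0.7, 0.5, -0.3]
grip_width: 0.0514
grasp_force: 0.0
```

Request:
apply_moves([
  [0, 0, 1, 0],
  [0, 0, 1, 0],
  [0, 0, 1, 0],
  [0, 0, 1, 0],
  [0, 0, 0, 0],
])

```text
clock: 3.12
eef_pos: [0.5418, 0.3814, 0.1676]
tool_rot: [0.796, 0.606, -0.005, -0.0]
ft_force: [-0.4, -0.5, -1.1]
grip_width: 0.0516
grasp_force: 0.0
```

```bash
python3 - <<'E'
from h import *
a=snap('top')['image'][150:240,90:210];b=snap('side')['image'][70:170,140:280]
cv2.imwrite('pics/a1.png',np.vstack([cv2.resize(a,(400,300)),cv2.resize(b,(400,286))]))
print(bot.get_obs()['eef_pos'])
E
```

```text
[0.54357849 0.38273951 0.17236956]
```

View pics/a1.png

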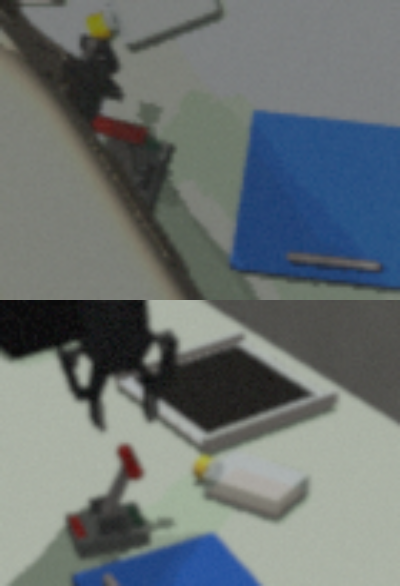

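The side view shows the open fingers above the red grip, straddling it. I'll descend, then pull towards the robot.

Request:
apply_moves([
  [0, 0, 0.7, 0],
  [0, 0, 0.7, 0],
  [0, 0, 0.7, 0],
  [0, 0, 0.7, 0],
  [0, 0, 0.5, 0],
])

```text
clock: 3.63
eef_pos: [0.5448, 0.3837, 0.1082]
tool_rot: [0.796, 0.606, 0.001, 0.0]
ft_force: [0.2, 0.4, -1.0]
grip_width: 0.051
grasp_force: 0.0
```

Request:
apply_moves([
  [0, -0.6, 0, 0],
  [0, -0.6, 0, 0],
  [0, -0.6, 0, 0],
  [0, -0.6, 0, 0],
  [0, -0.6, 0, 0],
])

```text
clock: 4.05
eef_pos: [0.4864, 0.3999, 0.1087]
tool_rot: [0.796, 0.606, 0.001, -0.0]
ft_force: [0.2, -0.0, 0.2]
grip_width: 0.0513
grasp_force: 0.1
```

Request:
apply_moves([
  [0, -0.3, 0, 0],
  [0, -0.2, 0, 0],
  [0, 0, 0, 0],
  [0, 0, 0, 0],
  [0, 0, 0, 0],
])

```text
clock: 4.47
eef_pos: [0.4771, 0.4017, 0.1073]
tool_rot: [0.796, 0.606, 0.0, 0.0]
ft_force: [0.3, -0.7, 0.1]
grip_width: 0.0509
grasp_force: 0.0
```

Request:
apply_moves([
  [0, 0, -1, 0],
  [0, 0, -1, 0],
  [0, 0, -1, 0],
  [0, 0, -1, 0],
  [0, 0, -1, 0],
])

```text
clock: 4.88
eef_pos: [0.4772, 0.4014, 0.2081]
tool_rot: [0.796, 0.606, -0.0, 0.0]
ft_force: [0.0, 0.8, 0.2]
grip_width: 0.0511
grasp_force: 0.0
```

```bash
python3 - <<'E'
from h import *
a=snap('top')['image'][150:240,90:210];b=snap('side')['image'][70:170,140:280]
cv2.imwrite('pics/a2.png',np.vstack([cv2.resize(a,(400,300)),cv2.resize(b,(400,286))]))
print(bot.get_obs()['eef_pos'])
E
```

```text
[0.47897222 0.40291527 0.21153569]
```

View pics/a2.png

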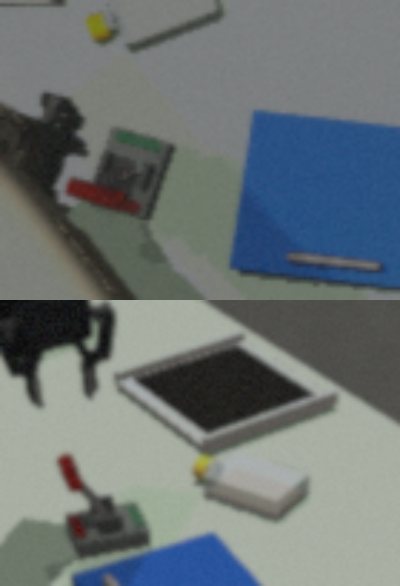

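Request:
apply_moves([
  [0, 0, 0, -0.069],
  [0, 0, 0, -0.069],
  [-1, -0.18, 0, 0],
  [-1, -0.18, 0, 0],
  [-1, -0.18, 0, 0],
])

```text
clock: 5.4
eef_pos: [0.4582, 0.3426, 0.2058]
tool_rot: [0.75, 0.662, -0.001, 0.0]
ft_force: [0.3, 0.1, -0.1]
grip_width: 0.0513
grasp_force: 0.0
```

Request:
apply_moves([
  [-1, -0.18, 0, 0],
  [-1, -0.18, 0, 0],
  [-1, -0.18, 0, 0],
  [-1, -0.18, 0, 0],
  [-1, -0.18, 0, 0],
])

```text
clock: 5.82
eef_pos: [0.4278, 0.2452, 0.2063]
tool_rot: [0.75, 0.661, -0.001, -0.0]
ft_force: [-0.6, -0.0, -0.3]
grip_width: 0.0513
grasp_force: 0.0
```

Request:
apply_moves([
  [-1, -0.18, 0, 0],
  [-1, -0.18, 0, 0],
  [-1, -0.18, 0, 0],
  [-1, -0.18, 0, 0],
  [-1, -0.18, 0, 0],
])

```text
clock: 6.23
eef_pos: [0.3974, 0.1483, 0.2065]
tool_rot: [0.75, 0.662, -0.001, -0.0]
ft_force: [0.4, -0.1, 0.6]
grip_width: 0.0512
grasp_force: 0.0
```

Request:
apply_moves([
  [0, 0, 1, 0],
  [0, 0, 1, 0],
  [0, 0, 0.5, 0],
  [0, 0, 0, 0],
  [0, 0, 0, 0],
])

```text
clock: 6.65
eef_pos: [0.3974, 0.1491, 0.1565]
tool_rot: [0.75, 0.661, -0.001, -0.0]
ft_force: [0.1, -0.3, -0.0]
grip_width: 0.0514
grasp_force: 0.0
```

```bash
cat >> h.py <<'E'
from scipy.spatial.transform import Rotation as Ro
def to(x,y,z,yang=None):
    "rows*1 needed (units of 20mm) in tool axes to reach world target; yang = wanted angle of tool y (deg)"
    o=bot.get_obs();R=Ro.from_quat(o['tool_rot']).as_matrix();p=o['eef_pos']
    a=np.degrees(np.arctan2(R[1,1],R[0,1]));roll=0
    if yang is not None:
        roll=-((yang-a+90)%180-90); b=np.radians(a-roll)
        R=np.array([[-np.sin(b),np.cos(b),0],[np.cos(b),np.sin(b),0],[0,0,-1]]);
    print('at',p.round(4),'yang',round(a,1),'units',(R.T@(np.array([x,y,z])-p)/.02).round(3),'roll',round(roll/60,3),'J6',o['joint_pos'][5].round(2),'f',o['ft_force'].round(1),'w',round(o['grip_width'],4))
E
python3 -c "
from h import *
to(.400,.1518,.098,-7.2)"
```

```text
at [0.3974 0.1491 0.1565] yang -7.2 units [0.149 0.113 2.927] roll 0.0 J6 2.06 f [ 0.1 -0.3 -0. ] w 0.0514
```

Request:
apply_moves([
  [0.1, 0.11, 0.9, 0],
  [0, 0, 0.9, 0],
  [0, 0, 0.7, 0],
  [0, 0, 0.43, 0],
  [0, 0, 0, 0],
])

```text
clock: 7.07
eef_pos: [0.3996, 0.1511, 0.0977]
tool_rot: [0.75, 0.662, -0.001, -0.0]
ft_force: [0.5, -0.1, -0.5]
grip_width: 0.0513
grasp_force: 0.0
```

Request:
apply_moves([
  [0, 0, 0, 0],
  [0, 0, 0, 0],
  [0, 0, 0, 0],
  [0, 0, 0, 0],
  [0, 0, 0, 0],
], claw=1)

```text
clock: 7.48
eef_pos: [0.4002, 0.1518, 0.0998]
tool_rot: [0.75, 0.662, 0.0, -0.001]
ft_force: [-2.6, 0.3, 5.0]
grip_width: 0.0078
grasp_force: 58.5
```

Request:
apply_moves([
  [0, 0, 0, 0],
  [0, 0, 0, 0],
  [0, 0.2, -0.4, 0],
  [0, 0.2, -0.4, 0],
  [0, 0.48, -0.755, 0],
])

```text
clock: 7.9
eef_pos: [0.4163, 0.1495, 0.1296]
tool_rot: [0.749, 0.662, -0.001, -0.002]
ft_force: [1.3, 2.6, -4.3]
grip_width: 0.008
grasp_force: 58.4
```

```bash
python3 -c "
from h import *
to(.400,.1518,.098,-7.2)"
```

```text
at [0.4163 0.1495 0.1296] yang -7.1 units [ 0.011 -0.821  1.578] roll 0.002 J6 2.04 f [ 1.3  2.6 -4.3] w 0.008
```

Request:
apply_moves([
  [0, 0.561, -0.7, 0],
  [0, 0.631, -0.638, 0],
  [0, 0.695, -0.568, 0],
  [0, 0.75, -0.493, 0],
  [0, 0.798, -0.412, 0],
])

```text
clock: 8.32
eef_pos: [0.4841, 0.1408, 0.1891]
tool_rot: [0.749, 0.662, -0.001, -0.002]
ft_force: [-8.8, 1.8, 10.1]
grip_width: 0.0077
grasp_force: 58.5
```

```bash
python3 - <<'E'
from h import *
to(.400,.1518,.098,-7.2)
a=snap('top')['image'][140:260,140:300];b=snap('side')['image'][90:220,130:290]
cv2.imwrite('pics/a3.png',np.hstack([cv2.resize(a,(400,300)),cv2.resize(b,(400,325))[:300]]))
E
```

```text
at [0.4841 0.1408 0.1891] yang -7.1 units [ 0.018 -4.24   4.557] roll 0.002 J6 1.98 f [-8.8  1.8 10.1] w 0.0077
```

View pics/a3.png

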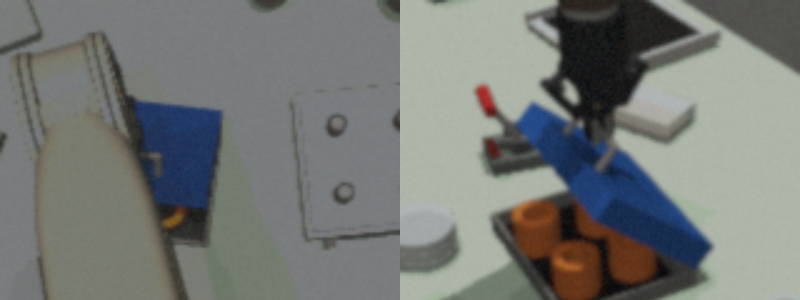

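The lid is following, and orange sleeves (apparently four) show inside the tray. I'll continue along the arc.

Request:
apply_moves([
  [0, 0.836, -0.326, 0],
  [0, 0.866, -0.237, 0],
  [0, 0.886, -0.145, 0],
  [0, 0.896, -0.052, 0],
  [0, 0.897, 0.042, 0],
])

```text
clock: 8.83
eef_pos: [0.5744, 0.129, 0.2033]
tool_rot: [0.75, 0.662, 0.001, 0.001]
ft_force: [-0.7, -0.5, -0.2]
grip_width: 0.0073
grasp_force: 59.5
```

Request:
apply_moves([
  [0, 0.887, 0.136, 0],
  [0, 0.868, 0.228, 0],
  [0, 0.84, 0.317, 0],
  [0, 0.4, 0.19, 0],
  [0, 0, 0, 0],
])

```text
clock: 9.25
eef_pos: [0.6361, 0.121, 0.1845]
tool_rot: [0.75, 0.661, 0.002, 0.003]
ft_force: [2.2, -1.0, 6.2]
grip_width: 0.0078
grasp_force: 60.1
```

Request:
apply_moves([
  [0, 0, 0, 0],
  [0, 0, 0, 0],
  [0, 0, 0, 0],
  [0, 0, 0, 0],
  [0, 0, 0, 0],
], claw=0.35)

```text
clock: 9.67
eef_pos: [0.6319, 0.1223, 0.1829]
tool_rot: [0.75, 0.662, -0.0, -0.0]
ft_force: [0.8, 0.1, 0.6]
grip_width: 0.0556
grasp_force: 0.2
```

```bash
python3 - <<'E'
from h import *
to(.400,.1518,.098,-7.2)
a=snap('top')['image'][140:260,140:300];b=snap('side')['image'][90:220,130:290]
cv2.imwrite('pics/a4.png',np.hstack([cv2.resize(a,(400,300)),cv2.resize(b,(400,325))[:300]]))
E
```

```text
at [0.6319 0.1223 0.1829] yang -7.1 units [ 1.1000e-02 -1.1688e+01  4.2440e+00] roll 0.001 J6 1.89 f [0.8 0.1 0.6] w 0.0556
```

View pics/a4.png

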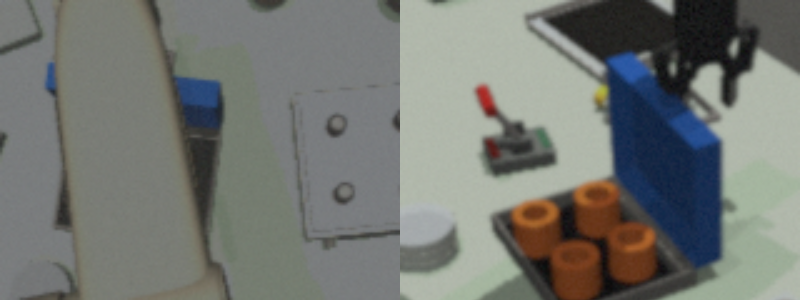

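The lid stands past upright, leaning on the inner finger, with four sleeves upright in the tray. I'll withdraw upward so it falls onto its stop, then move the arm aside for a clear view.

Request:
apply_moves([
  [0, 0.3, 0, 0],
  [0, 0.3, 0, 0],
  [0, 0, -0.6, 0],
  [0, 0, -0.8, 0],
  [0, 0, -1, 0],
], claw=0.7)

```text
clock: 10.18
eef_pos: [0.644, 0.1205, 0.2297]
tool_rot: [0.75, 0.662, -0.001, -0.001]
ft_force: [-1.0, 0.7, 0.2]
grip_width: 0.0256
grasp_force: 0.0
```

Request:
apply_moves([
  [0, 0, -1, 0],
  [0, 0, -1, 0],
  [0, -0.2, -1, 0],
  [0, -1, -0.5, 0],
  [-0.5, -1, 0, 0],
])

```text
clock: 10.6
eef_pos: [0.6012, 0.1177, 0.3034]
tool_rot: [0.749, 0.662, 0.003, 0.001]
ft_force: [-0.7, -0.7, 0.3]
grip_width: 0.0257
grasp_force: 0.0
```

Request:
apply_moves([
  [-0.7, -1, 0, 0],
  [-0.7, -1, 0, 0],
  [-0.7, -1, 0, 0],
  [-0.7, -1, 0, 0],
  [-0.7, -1, 0, 0],
], claw=0)

```text
clock: 11.02
eef_pos: [0.4908, 0.0588, 0.3011]
tool_rot: [0.75, 0.662, 0.0, 0.0]
ft_force: [0.1, 0.2, 0.6]
grip_width: 0.0835
grasp_force: 0.0
```

Request:
apply_moves([
  [-1, -1, 0, 0],
  [-1, -1, 0, 0],
  [-1, -0.3, 0, 0],
  [-1, 0, 0, 0],
  [-1, 0, 0, 0],
])

```text
clock: 11.43
eef_pos: [0.4332, -0.0351, 0.3017]
tool_rot: [0.75, 0.662, 0.0, 0.0]
ft_force: [0.1, -0.6, 0.2]
grip_width: 0.0857
grasp_force: 0.0
```

Request:
apply_moves([
  [-1, 0, 0, 0],
  [-1, 0, 0, 0],
  [-1, 0, 0, 0],
  [-1, 0, 0, 0],
  [-1, 0, 0, 0],
])

```text
clock: 11.85
eef_pos: [0.4212, -0.1347, 0.3013]
tool_rot: [0.75, 0.662, 0.0, 0.0]
ft_force: [-0.1, 0.1, -0.7]
grip_width: 0.0853
grasp_force: 0.0
```

```bash
python3 - <<'E'
from h import *
to(.400,.1518,.098,-7.2)
a=snap('top','t5.png')['image'][150:270,140:300];b=snap('side','s5.png')['image'][100:220,150:310]
cv2.imwrite('pics/a5.png',np.hstack([cv2.resize(a,(400,300),interpolation=2),cv2.resize(b,(400,300),interpolation=2)]))
E
```

```text
at [ 0.4212 -0.1347  0.3013] yang -7.1 units [14.077 -2.846 10.166] roll 0.001 J6 1.39 f [-0.1  0.1 -0.7] w 0.0853
```

View pics/a5.png

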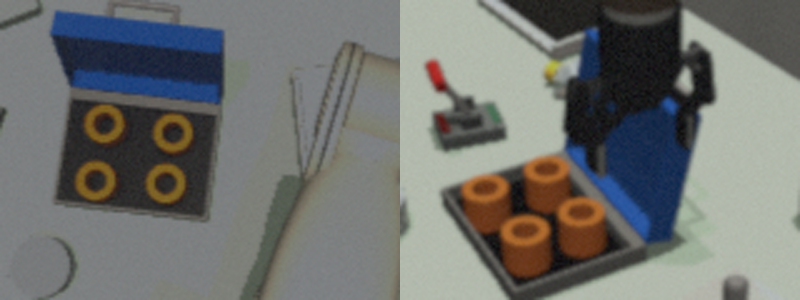

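The top view shows the lid on its stop and four rings, crop centres (105,124), (173,132), (96,182), (166,184). I'll locate them by silhouette matching while turning the tool by 90°.

```bash
cat >> h.py <<'E'
from scipy.optimize import least_squares
th=np.linspace(0,2*np.pi,40)
def model(c,x,y,zc):
    P=np.array([w2px(c,(x+.029*np.cos(t),y+.029*np.sin(t),zc+s)) for s in(-.025,.025) for t in th])
    h=cv2.convexHull((P*16).astype(np.float32)); m=cv2.moments(h); return np.array([m['m10'],m['m01']])/m['m00']/16,m['m00']/256
def sleeves(c,zc,box=None):
    "centres of orange blobs -> world xy assuming centre height zc"
    im=cv2.GaussianBlur(c['image'],(3,3),0); hsv=cv2.cvtColor(im,cv2.COLOR_BGR2HSV)
    m=cv2.inRange(hsv,(5,110,35),(28,255,255))
    out=[]
    for k in cv2.findContours(m,cv2.RETR_EXTERNAL,cv2.CHAIN_APPROX_NONE)[0]:
        k=cv2.convexHull(k); a=cv2.contourArea(k)
        if a<40: continue
        M=cv2.moments(k); p=np.array([M['m10'],M['m01']])/M['m00']
        x0=px2w(c,*p,zc)[:2]
        s=least_squares(lambda q:model(c,*q,zc)[0]-p,x0)
        out.append((s.x.round(4).tolist(),round(a/model(c,*s.x,zc)[1],2)))
    return out
E
python3 - <<'E'
from h import *
for n in('top','side'):
    c=snap(n)
    for r in sleeves(c,.03): print(n,r)
E
```

```text
top ([0.4223, 0.103], 0.97)
top ([0.428, 0.206], 0.93)
top ([0.4967, 0.0924], 0.94)
top ([0.5118, 0.194], 0.91)
top ([1.2077, -0.0947], 16.8)
side ([0.4631, 0.144], 4.89)
```

Request:
apply_moves([
  [0, 0, 0, -0.115],
  [0, 0, 0, -0.115],
  [0, 0, 0, -0.115],
  [0, 0, 0, -0.115],
  [0, 0, 0, -0.115],
], claw=0.15)

```text
clock: 12.47
eef_pos: [0.4213, -0.1325, 0.3011]
tool_rot: [0.517, 0.856, 0.0, -0.0]
ft_force: [-0.1, -0.6, -0.3]
grip_width: 0.0722
grasp_force: 0.0
```

Request:
apply_moves([
  [0, 0, 0, -0.115],
  [0, 0, 0, -0.115],
  [0, 0, 0, -0.115],
  [0, 0, 0, -0.115],
  [0, 0, 0, -0.115],
])

```text
clock: 12.88
eef_pos: [0.4213, -0.1324, 0.3011]
tool_rot: [0.239, 0.971, 0.0, 0.0]
ft_force: [-0.8, 0.6, 0.7]
grip_width: 0.0727
grasp_force: 0.0
```

Request:
apply_moves([
  [0, 0, 0, -0.115],
  [0, 0, 0, -0.115],
  [0, 0, 0, -0.115],
  [0, 0, 0, 0],
  [0, 0, 0, 0],
])

```text
clock: 13.3
eef_pos: [0.4212, -0.1327, 0.3011]
tool_rot: [0.066, 0.998, 0.0, 0.0]
ft_force: [0.4, -0.0, 0.0]
grip_width: 0.0729
grasp_force: 0.0
```

Request:
apply_moves([
  [0.124, 0.973, 0, 0],
  [0.124, 0.973, 0, 0],
  [0.124, 0.973, 0, 0],
  [0.124, 0.973, 0, 0],
  [0.124, 0.973, 0, 0],
])

```text
clock: 13.72
eef_pos: [0.4212, -0.0341, 0.3011]
tool_rot: [0.066, 0.998, 0.0, 0.0]
ft_force: [-0.1, -1.1, 0.6]
grip_width: 0.0729
grasp_force: 0.0
```

Request:
apply_moves([
  [0.124, 0.973, 0, 0],
  [0.124, 0.973, 0, 0],
  [0.124, 0.973, 0, 0],
  [0.124, 0.973, 0, 0],
  [0.124, 0.973, 0, 0],
])

```text
clock: 14.13
eef_pos: [0.4214, 0.0641, 0.3011]
tool_rot: [0.066, 0.998, 0.0, 0.0]
ft_force: [1.0, 1.2, 0.2]
grip_width: 0.0724
grasp_force: 0.0
```

Request:
apply_moves([
  [0.124, 0.973, 0.5, 0],
  [0.124, 0.973, 0.8, 0],
  [0, 0, 1, 0],
  [0, 0, 1, 0],
  [0, 0, 1, 0],
])

```text
clock: 14.55
eef_pos: [0.4216, 0.103, 0.2143]
tool_rot: [0.065, 0.998, 0.0, 0.0]
ft_force: [0.2, 0.6, 0.1]
grip_width: 0.0725
grasp_force: 0.0
```

Request:
apply_moves([
  [0, 0, 1, 0],
  [0, 0, 1, 0],
  [0, 0, 1, 0],
  [0, 0, 0.5, 0],
  [0, 0, 0, 0],
])

```text
clock: 14.97
eef_pos: [0.4196, 0.1019, 0.1426]
tool_rot: [0.066, 0.998, -0.001, -0.003]
ft_force: [0.7, 0.3, 0.6]
grip_width: 0.0729
grasp_force: 0.0
```

```bash
python3 -c "
from h import *
to(.4223,.103,.047,82.8)
for n in('top',):
    for r in sleeves(snap(n),.03): print(n,r)"
```

```text
at [0.4196 0.1019 0.1426] yang 82.5 units [-0.125  0.071  4.782] roll -0.006 J6 0.37 f [0.7 0.3 0.6] w 0.0729
top ([0.4988, 0.0846], 0.64)
top ([1.2084, -0.1119], 16.13)
```

Request:
apply_moves([
  [-0.06, 0, 1, 0],
  [0, 0, 1, 0],
  [0, 0, 1, 0],
  [0, 0, 1, 0],
  [0, 0, 0.75, 0],
])

```text
clock: 15.43
eef_pos: [0.4235, 0.1022, 0.0499]
tool_rot: [0.066, 0.998, 0.0, 0.001]
ft_force: [1.5, 0.2, -0.5]
grip_width: 0.0725
grasp_force: 0.0
```

Request:
apply_moves([
  [0, 0, 0, 0],
  [0, 0, 0, 0],
  [0, 0, 0, 0],
  [0, 0, 0, 0],
  [0, 0, 0, 0],
], claw=1)

```text
clock: 15.85
eef_pos: [0.4238, 0.1021, 0.051]
tool_rot: [0.065, 0.998, 0.0, 0.001]
ft_force: [0.4, 0.8, -1.4]
grip_width: 0.0555
grasp_force: 63.6
```

Request:
apply_moves([
  [0, 0, -0.5, 0],
  [0, 0, -1, 0],
  [0, 0, -1, 0],
  [0, 0, -1, 0],
  [0, 0, -1, 0],
])

```text
clock: 16.27
eef_pos: [0.4229, 0.1018, 0.1415]
tool_rot: [0.065, 0.998, 0.0, 0.0]
ft_force: [-0.0, 0.5, -1.9]
grip_width: 0.0558
grasp_force: 63.9
```

```bash
python3 -c "
from h import *
to(.4383,-.1559,.15,82.8)"
```

```text
at [0.4229 0.1018 0.1415] yang 82.5 units [ -2.381 -12.687  -0.427] roll -0.004 J6 0.37 f [-0.   0.5 -1.9] w 0.0558
```

Request:
apply_moves([
  [-0.183, -0.976, -0.6, 0],
  [-0.183, -0.976, -0.6, 0],
  [-0.183, -0.976, 0, 0],
  [-0.183, -0.976, 0, 0],
  [-0.183, -0.976, 0, 0],
])

```text
clock: 16.68
eef_pos: [0.4287, 0.0018, 0.165]
tool_rot: [0.065, 0.998, 0.0, 0.001]
ft_force: [-0.9, 1.0, -2.2]
grip_width: 0.0554
grasp_force: 64.1
```

Request:
apply_moves([
  [-0.183, -0.976, 0, 0],
  [-0.183, -0.976, 0, 0],
  [-0.183, -0.976, 0, 0],
  [-0.183, -0.976, 0, 0],
  [-0.183, -0.976, 0, 0],
])

```text
clock: 17.1
eef_pos: [0.4339, -0.0975, 0.1646]
tool_rot: [0.065, 0.998, -0.0, 0.001]
ft_force: [0.3, 0.6, -1.1]
grip_width: 0.0555
grasp_force: 64.1
```

Request:
apply_moves([
  [-0.183, -0.976, 0, 0],
  [-0.183, -0.976, 0, 0],
  [-0.183, -0.976, 0, 0],
  [0, 0, 0, 0],
  [0, 0, 0, 0],
])

```text
clock: 17.52
eef_pos: [0.4372, -0.1567, 0.1644]
tool_rot: [0.066, 0.998, 0.0, 0.0]
ft_force: [-1.4, 0.4, -1.9]
grip_width: 0.0557
grasp_force: 64.2
```

```bash
python3 - <<'E'
from h import *
to(.4383,-.1559,.138,82.8)
c=snap('side')
for r in sleeves(c,bot.get_obs()['eef_pos'][2]-.0205): print(r)
for r in sleeves(snap('top'),.03): print(r)
b=c['image'][130:290,190:400]
cv2.imwrite('pics/a6.png',cv2.resize(b,(788,600),interpolation=2))
E
```

```text
at [ 0.4372 -0.1567  0.1644] yang 82.4 units [-0.051  0.049  1.319] roll -0.006 J6 -0.21 f [-1.4  0.4 -1.9] w 0.0557
([0.4331, -0.1524], 0.68)
([0.3607, 0.0681], 0.76)
([0.4236, 0.0105], 1.77)
([0.2994, 1.377], 0.26)
([0.428, 0.2056], 0.95)
([0.4965, 0.0927], 0.96)
([0.5119, 0.1942], 0.91)
([1.2082, -0.0779], 16.55)
```

View pics/a6.png

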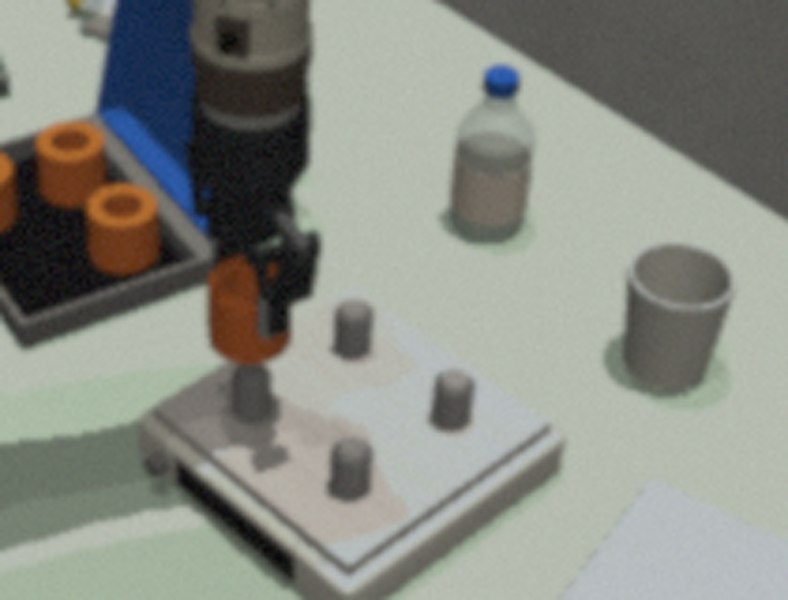

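The held sleeve (bottom near crop (249,350)) sits right over the near-left shaft (axis near column 251). I'll lower it slowly.

Request:
apply_moves([
  [-0.05, 0.05, 0.5, 0],
  [0, 0, 0.5, 0],
  [0, 0, 0.4, 0],
  [0, 0, 0.3, 0],
  [0, 0, 0.3, 0],
])

```text
clock: 18.03
eef_pos: [0.4386, -0.1558, 0.1243]
tool_rot: [0.065, 0.998, -0.002, 0.0]
ft_force: [-1.7, -5.0, 1.7]
grip_width: 0.0552
grasp_force: 64.6
```

Request:
apply_moves([
  [0, 0, 0.3, 0],
  [0, 0, 0.3, 0],
  [0, 0, 0.3, 0],
  [0, 0, 0.3, 0],
  [0, 0, 0, 0],
])

```text
clock: 18.45
eef_pos: [0.4382, -0.1561, 0.099]
tool_rot: [0.065, 0.998, -0.001, -0.0]
ft_force: [0.2, -6.8, -5.8]
grip_width: 0.0559
grasp_force: 64.3
```

```bash
python3 -c "
from h import *
to(.4383,-.1559,.0955,82.8)"
```

```text
at [ 0.4382 -0.1561  0.099 ] yang 82.5 units [-0.005  0.01   0.173] roll -0.005 J6 -0.21 f [ 0.2 -6.8 -5.8] w 0.0559
```

Request:
apply_moves([
  [0, -0.05, 0.1, 0],
  [0, 0, 0.1, 0],
  [0, 0, 0.05, 0],
  [0, 0, 0, 0],
  [0, 0, 0, 0],
])

```text
clock: 18.87
eef_pos: [0.4383, -0.1562, 0.095]
tool_rot: [0.065, 0.998, -0.0, 0.0]
ft_force: [0.2, -2.7, -1.8]
grip_width: 0.0556
grasp_force: 64.7
```

Request:
apply_moves([
  [0, 0, 0, 0],
  [0, 0, 0, 0],
  [0, 0, 0, 0],
  [0, 0, 0, 0],
  [0, 0, -0.5, 0],
], claw=0.15)

```text
clock: 19.28
eef_pos: [0.4368, -0.1552, 0.1035]
tool_rot: [0.065, 0.998, 0.001, -0.002]
ft_force: [-0.5, 0.6, 0.5]
grip_width: 0.0727
grasp_force: 0.0
```

Request:
apply_moves([
  [0, 0, -1, 0],
  [0, 0, -1, 0],
  [0, 0, -1, 0],
  [0, 0, -1, 0],
  [0, 0, -1, 0],
])

```text
clock: 19.7
eef_pos: [0.438, -0.1557, 0.2059]
tool_rot: [0.065, 0.998, 0.0, -0.0]
ft_force: [0.9, -0.8, 0.7]
grip_width: 0.0728
grasp_force: 0.0
```

```bash
python3 -c "
from h import *
to(.4967,.0927,.2,82.8)"
```

```text
at [ 0.438  -0.1557  0.2059] yang 82.6 units [-1.356 12.69   0.297] roll -0.004 J6 -0.21 f [ 0.9 -0.8  0.7] w 0.0728
```

Next sleeve C (.4967, .0927).

Request:
apply_moves([
  [-0.104, 0.976, 0, 0],
  [-0.104, 0.976, 0, 0],
  [-0.104, 0.976, 0, 0],
  [-0.104, 0.976, 0, 0],
  [-0.104, 0.976, 0, 0],
])

```text
clock: 20.12
eef_pos: [0.4611, -0.0595, 0.2051]
tool_rot: [0.065, 0.998, 0.0, 0.0]
ft_force: [0.4, -0.8, -0.8]
grip_width: 0.0727
grasp_force: 0.0
```

Request:
apply_moves([
  [-0.104, 0.976, 0, 0],
  [-0.104, 0.976, 0, 0],
  [-0.104, 0.976, 0, 0],
  [-0.104, 0.976, 0, 0],
  [-0.104, 0.976, 0, 0],
])

```text
clock: 20.53
eef_pos: [0.484, 0.036, 0.205]
tool_rot: [0.065, 0.998, 0.0, -0.0]
ft_force: [0.2, -0.5, 0.2]
grip_width: 0.0725
grasp_force: 0.0
```

Request:
apply_moves([
  [-0.104, 0.976, 0, 0],
  [-0.104, 0.976, 0, 0],
  [-0.104, 0.976, 0, 0],
  [0, 0, 0.7, 0],
  [0, 0, 0.7, 0],
])

```text
clock: 20.95
eef_pos: [0.4987, 0.0937, 0.1774]
tool_rot: [0.064, 0.998, 0.001, 0.001]
ft_force: [0.1, 0.3, -0.5]
grip_width: 0.0729
grasp_force: 0.0
```

Request:
apply_moves([
  [0, 0, 1, 0],
  [0, 0, 1, 0],
  [0, 0, 0.5, 0],
  [0, 0, 0, 0],
  [0, 0, 0, 0],
])

```text
clock: 21.37
eef_pos: [0.4975, 0.0921, 0.1269]
tool_rot: [0.065, 0.998, -0.0, -0.001]
ft_force: [-0.5, -0.0, -0.2]
grip_width: 0.0727
grasp_force: 0.0
```

```bash
cat >> h.py <<'E'
def both():
    for n in('top','side'): print(n,[r for r in sleeves(snap(n),.03) if r[1]<2])
E
python3 -c "
from h import *
to(.4967,.0927,.05,82.8)
both()"
```

```text
at [0.4975 0.0921 0.1269] yang 82.6 units [0.044 0.027 3.843] roll -0.004 J6 0.31 f [-0.5 -0.  -0.2] w 0.0727
top [([0.443, -0.1591], 0.78)]
side [([0.4687, -0.1149], 0.88), ([0.4288, 0.2029], 0.98)]
```

Request:
apply_moves([
  [0.04, 0.03, 1, 0],
  [0, 0, 1, 0],
  [0, 0, 1, 0],
  [0, 0, 0.84, 0],
  [0, 0, 0, 0],
])

```text
clock: 21.88
eef_pos: [0.4956, 0.0924, 0.0484]
tool_rot: [0.065, 0.998, -0.0, -0.002]
ft_force: [-0.2, -0.2, -0.5]
grip_width: 0.0725
grasp_force: 0.0
```

Request:
apply_moves([
  [0, 0, 0, 0],
  [0, 0, 0, 0],
  [0, 0, 0, 0],
  [0, 0, 0, 0],
  [0, 0, 0, 0],
], claw=1)

```text
clock: 22.3
eef_pos: [0.4986, 0.093, 0.0517]
tool_rot: [0.065, 0.998, 0.0, 0.002]
ft_force: [0.3, 0.1, 4.9]
grip_width: 0.0566
grasp_force: 64.4
```

Request:
apply_moves([
  [0, 0, -0.8, 0],
  [0, 0, -1, 0],
  [0, 0, -1, 0],
  [0, 0, -1, 0],
  [0, 0, -1, 0],
])

```text
clock: 22.72
eef_pos: [0.4968, 0.0927, 0.1472]
tool_rot: [0.065, 0.998, 0.0, -0.0]
ft_force: [0.3, -0.4, -1.2]
grip_width: 0.0565
grasp_force: 64.4
```

```bash
python3 -c "
from h import *
to(.4458,-.2566,.165,82.8)"
```

```text
at [0.4968 0.0927 0.1472] yang 82.6 units [  0.343 -17.647  -0.889] roll -0.004 J6 0.31 f [ 0.3 -0.4 -1.2] w 0.0565
```

Request:
apply_moves([
  [-0.3, -0.978, -0.5, 0],
  [-0.3, -0.978, -0.5, 0],
  [-0.3, -0.978, 0, 0],
  [-0.3, -0.978, 0, 0],
  [-0.3, -0.978, 0, 0],
])

```text
clock: 23.13
eef_pos: [0.5143, -0.009, 0.1667]
tool_rot: [0.065, 0.998, 0.0, 0.0]
ft_force: [0.5, 0.2, -0.5]
grip_width: 0.057
grasp_force: 64.4
```

Request:
apply_moves([
  [-0.3, -0.978, 0, 0],
  [-0.3, -0.978, 0, 0],
  [-0.3, -0.978, 0, 0],
  [-0.3, -0.978, 0, 0],
  [-0.3, -0.978, 0, 0],
])

```text
clock: 23.55
eef_pos: [0.5312, -0.11, 0.1663]
tool_rot: [0.065, 0.998, 0.0, -0.0]
ft_force: [0.1, 0.3, -1.2]
grip_width: 0.0569
grasp_force: 64.4
```

Request:
apply_moves([
  [-0.3, -0.978, 0, 0],
  [-0.3, -0.978, 0, 0],
  [0, 0, 0, 0],
  [0, 0, 0, 0],
  [0, 0, 0, 0],
])

```text
clock: 23.97
eef_pos: [0.5377, -0.149, 0.166]
tool_rot: [0.065, 0.998, 0.0, -0.0]
ft_force: [0.2, -0.3, -0.9]
grip_width: 0.0565
grasp_force: 64.5
```

```bash
python3 -c "
from h import *
to(.538,-.1491,.0955,82.8);print(sleeves(snap('side'),bot.get_obs()['eef_pos'][2]-.021));both()"
```

```text
at [ 0.5377 -0.149   0.166 ] yang 82.6 units [-1.300e-02 -3.000e-03  3.525e+00] roll -0.004 J6 -0.14 f [ 0.2 -0.3 -0.9] w 0.0565
[([0.3945, -0.2126], 0.7), ([0.533, -0.1462], 0.7), ([0.36, 0.0665], 0.76), ([0.4291, 0.0543], 0.77), ([0.3036, 1.2606], 1.97), ([0.5315, 1.8285], 0.99)]
top [([0.428, 0.2054], 0.95), ([0.5119, 0.1942], 0.91)]
side [([0.4691, -0.1156], 0.9), ([0.6275, -0.0393], 0.91), ([0.4295, 0.2031], 0.99), ([0.5088, 0.1887], 1.02), ([0.6252, 2.2143], 1.28)]
```

Request:
apply_moves([
  [0, 0, 0.5, 0],
  [0, 0, 0.5, 0],
  [0, 0, 0.4, 0],
  [0, 0, 0.3, 0],
  [0, 0, 0.3, 0],
])

```text
clock: 24.53
eef_pos: [0.5378, -0.1492, 0.125]
tool_rot: [0.065, 0.998, 0.0, -0.0]
ft_force: [-0.4, 0.1, -0.9]
grip_width: 0.0564
grasp_force: 64.5
```

Request:
apply_moves([
  [0, 0, 0.3, 0],
  [0, 0, 0.3, 0],
  [0, 0, 0.3, 0],
  [0, 0, 0.3, 0],
  [0, 0, 0.15, 0],
])

```text
clock: 24.95
eef_pos: [0.5377, -0.1493, 0.0981]
tool_rot: [0.065, 0.998, 0.0, -0.0]
ft_force: [-0.7, -0.2, -1.0]
grip_width: 0.0567
grasp_force: 64.5
```

```bash
python3 -c "
from h import *
to(.538,-.1491,.0965,82.8)"
```

```text
at [ 0.5377 -0.1493  0.0981] yang 82.6 units [-0.012  0.013  0.082] roll -0.004 J6 -0.14 f [-0.7 -0.2 -1. ] w 0.0567
```

Request:
apply_moves([
  [0, 0, 0.08, 0],
  [0, 0, 0, 0],
  [0, 0, 0, 0],
  [0, 0, 0, 0],
  [0, 0, 0, 0],
])

```text
clock: 25.37
eef_pos: [0.5383, -0.1494, 0.0979]
tool_rot: [0.065, 0.998, -0.0, 0.0]
ft_force: [-0.5, 0.3, -1.9]
grip_width: 0.0572
grasp_force: 64.5
```

Request:
apply_moves([
  [0, 0, 0, 0],
  [0, 0, 0, 0],
  [0, 0, 0, 0],
  [0, 0, 0, 0],
  [0, 0, -0.5, 0],
], claw=0.15)

```text
clock: 25.78
eef_pos: [0.5367, -0.149, 0.1061]
tool_rot: [0.065, 0.998, 0.0, -0.002]
ft_force: [-0.3, 0.5, -0.6]
grip_width: 0.0725
grasp_force: 0.0
```

Request:
apply_moves([
  [0, 0, -1, 0],
  [0, 0, -1, 0],
  [0, 0, -1, 0],
  [0, 0, -1, 0],
  [0, 0, -1, 0],
])

```text
clock: 26.2
eef_pos: [0.5381, -0.1493, 0.2095]
tool_rot: [0.065, 0.998, -0.0, 0.0]
ft_force: [0.7, -0.0, -0.4]
grip_width: 0.0729
grasp_force: 0.0
```

```bash
python3 -c "
from h import *
to(.428,.2054,.2,82.8);both()"
```

```text
at [ 0.5381 -0.1493  0.2095] yang 82.6 units [ 7.684 16.907  0.475] roll -0.004 J6 -0.14 f [ 0.7 -0.  -0.4] w 0.0729
top [([0.428, 0.2052], 0.95), ([0.5119, 0.1942], 0.91)]
side [([0.4692, -0.1154], 0.9), ([0.5715, -0.1094], 0.88), ([0.4288, 0.2029], 0.98), ([0.509, 0.1898], 0.99), ([0.6249, 2.2141], 1.3)]
```

Request:
apply_moves([
  [0.452, 0.995, 0, 0],
  [0.452, 0.995, 0, 0],
  [0.452, 0.995, 0, 0],
  [0.452, 0.995, 0, 0],
  [0.452, 0.995, 0, 0],
])

```text
clock: 26.72
eef_pos: [0.5053, -0.044, 0.2071]
tool_rot: [0.065, 0.998, 0.0, -0.0]
ft_force: [0.5, 0.6, -0.5]
grip_width: 0.0728
grasp_force: 0.0
```

Request:
apply_moves([
  [0.452, 0.995, 0, 0],
  [0.452, 0.995, 0, 0],
  [0.452, 0.995, 0, 0],
  [0.452, 0.995, 0, 0],
  [0.452, 0.995, 0, 0],
])

```text
clock: 27.13
eef_pos: [0.4734, 0.0606, 0.2072]
tool_rot: [0.065, 0.998, -0.0, -0.0]
ft_force: [-0.1, -0.3, -1.0]
grip_width: 0.0724
grasp_force: 0.0
```

Request:
apply_moves([
  [0.452, 0.995, 0, 0],
  [0.452, 0.995, 0, 0],
  [0.452, 0.995, 0, 0],
  [0.452, 0.995, 0, 0],
  [0.452, 0.995, 0, 0],
])

```text
clock: 27.55
eef_pos: [0.4415, 0.165, 0.2072]
tool_rot: [0.065, 0.998, -0.0, -0.0]
ft_force: [-0.0, 0.8, 0.5]
grip_width: 0.0724
grasp_force: 0.0
```

Request:
apply_moves([
  [0.452, 0.995, 0, 0],
  [0.452, 0.995, 0, 0],
  [0, 0, 1, 0],
  [0, 0, 1, 0],
  [0, 0, 1, 0],
])

```text
clock: 27.97
eef_pos: [0.4292, 0.2066, 0.1469]
tool_rot: [0.064, 0.998, 0.0, 0.0]
ft_force: [0.9, 0.4, -0.2]
grip_width: 0.0724
grasp_force: 0.0
```

```bash
python3 -c "
from h import *
to(.428,.2052,.05,82.8);both()"
```

```text
at [0.4292 0.2066 0.1469] yang 82.6 units [ 0.052 -0.076  4.843] roll -0.003 J6 0.58 f [ 0.9  0.4 -0.2] w 0.0724
top [([0.4121, 0.199], 0.3), ([0.443, -0.1591], 0.78), ([0.512, 0.1942], 0.95), ([0.5454, -0.1513], 0.78)]
side [([0.4687, -0.1151], 0.88), ([0.5729, -0.1078], 0.88), ([0.4283, 0.2022], 0.97), ([0.5088, 0.1893], 1.0)]
```

Request:
apply_moves([
  [0.05, -0.07, 1, 0],
  [0, 0, 1, 0],
  [0, 0, 1, 0],
  [0, 0, 1, 0],
  [0, 0, 0.84, 0],
])

```text
clock: 28.48
eef_pos: [0.4287, 0.2047, 0.0506]
tool_rot: [0.065, 0.998, 0.0, 0.0]
ft_force: [-0.6, -0.3, -0.3]
grip_width: 0.0727
grasp_force: 0.0
```

Request:
apply_moves([
  [0, 0, 0, 0],
  [0, 0, 0, 0],
  [0, 0, 0, 0],
  [0, 0, 0, 0],
  [0, 0, 0, 0],
], claw=1)

```text
clock: 28.9
eef_pos: [0.4293, 0.2052, 0.052]
tool_rot: [0.065, 0.998, 0.001, 0.001]
ft_force: [-0.9, 0.7, -0.7]
grip_width: 0.0555
grasp_force: 63.6
```

Request:
apply_moves([
  [0, 0, -0.8, 0],
  [0, 0, -1, 0],
  [0, 0, -1, 0],
  [0, 0, -1, 0],
  [0, 0, -1, 0],
])

```text
clock: 29.32
eef_pos: [0.4285, 0.2048, 0.1485]
tool_rot: [0.065, 0.998, 0.0, 0.001]
ft_force: [0.8, -1.0, -1.0]
grip_width: 0.0556
grasp_force: 63.9
```

```bash
python3 -c "
from h import *
to(.4458,-.2563,.18,82.8)"
```

```text
at [0.4285 0.2048 0.1485] yang 82.6 units [ -3.749 -22.766  -1.576] roll -0.004 J6 0.58 f [ 0.8 -1.  -1. ] w 0.0556
```

Request:
apply_moves([
  [-0.163, -0.99, -0.8, 0],
  [-0.163, -0.99, -0.8, 0],
  [-0.163, -0.99, 0, 0],
  [-0.163, -0.99, 0, 0],
  [-0.163, -0.99, 0, 0],
])

```text
clock: 29.73
eef_pos: [0.4321, 0.1038, 0.1801]
tool_rot: [0.065, 0.998, 0.0, 0.001]
ft_force: [0.1, -1.3, -1.1]
grip_width: 0.0557
grasp_force: 64.1
```

Request:
apply_moves([
  [-0.163, -0.99, 0, 0],
  [-0.163, -0.99, 0, 0],
  [-0.163, -0.99, 0, 0],
  [-0.163, -0.99, 0, 0],
  [-0.163, -0.99, 0, 0],
])

```text
clock: 30.15
eef_pos: [0.4351, 0.0032, 0.1796]
tool_rot: [0.065, 0.998, 0.0, 0.001]
ft_force: [-0.2, 0.2, -1.7]
grip_width: 0.0552
grasp_force: 64.1
```

Request:
apply_moves([
  [-0.163, -0.99, 0, 0],
  [-0.163, -0.99, 0, 0],
  [-0.163, -0.99, 0, 0],
  [-0.163, -0.99, 0, 0],
  [-0.163, -0.99, 0, 0],
])

```text
clock: 30.57
eef_pos: [0.4385, -0.0971, 0.1796]
tool_rot: [0.065, 0.998, -0.0, 0.001]
ft_force: [0.5, 0.2, -1.3]
grip_width: 0.0554
grasp_force: 64.1
```

Request:
apply_moves([
  [-0.163, -0.99, 0, 0],
  [-0.163, -0.99, 0, 0],
  [-0.163, -0.99, 0, 0],
  [-0.163, -0.99, 0, 0],
  [-0.163, -0.99, 0, 0],
])

```text
clock: 30.98
eef_pos: [0.4418, -0.1974, 0.1795]
tool_rot: [0.065, 0.998, -0.0, 0.001]
ft_force: [0.2, -0.7, -2.3]
grip_width: 0.0559
grasp_force: 64.1
```

Request:
apply_moves([
  [-0.163, -0.99, 0, 0],
  [-0.163, -0.99, 0, 0],
  [-0.163, -0.99, 0, 0],
  [0, 0, 0, 0],
  [0, 0, 0, 0],
])

```text
clock: 31.4
eef_pos: [0.4437, -0.2574, 0.1792]
tool_rot: [0.066, 0.998, -0.0, 0.0]
ft_force: [-0.1, -0.1, -0.4]
grip_width: 0.0558
grasp_force: 64.1
```

```bash
python3 -c "
from h import *
to(.4458,-.2563,.0965,82.8);print(sleeves(snap('side'),bot.get_obs()['eef_pos'][2]-.021));both()"
```

```text
at [ 0.4437 -0.2574  0.1792] yang 82.4 units [-0.097  0.066  4.136] roll -0.006 J6 -0.39 f [-0.1 -0.1 -0.4] w 0.0558
[([0.3852, -0.2241], 0.67), ([0.4409, -0.2532], 0.67), ([0.4204, 0.0387], 0.76), ([0.2965, 1.2262], 1.92), ([0.4924, 1.8035], 0.29)]
top [([0.4429, -0.1604], 0.83), ([0.5119, 0.1943], 0.91), ([0.5453, -0.1512], 0.78)]
side [([0.4678, -0.1163], 0.9), ([0.5324, -0.1496], 0.9), ([0.5092, 0.1892], 1.01), ([0.5927, 2.2377], 0.39)]
```

Request:
apply_moves([
  [-0.08, 0.05, 0.7, 0],
  [0, 0, 0.7, 0],
  [0, 0, 0.6, 0],
  [0, 0, 0.3, 0],
  [0, 0, 0.3, 0],
])

```text
clock: 31.97
eef_pos: [0.4458, -0.2556, 0.127]
tool_rot: [0.064, 0.998, -0.001, 0.0]
ft_force: [0.3, -1.2, -0.8]
grip_width: 0.0556
grasp_force: 64.2
```

Request:
apply_moves([
  [0, 0, 0.3, 0],
  [0, 0, 0.3, 0],
  [0, 0, 0.3, 0],
  [0, 0, 0.3, 0],
  [0, 0, 0.2, 0],
])

```text
clock: 32.38
eef_pos: [0.4454, -0.2559, 0.0981]
tool_rot: [0.065, 0.998, -0.0, -0.0]
ft_force: [0.2, -1.1, -0.4]
grip_width: 0.0556
grasp_force: 64.3
```

```bash
python3 -c "
from h import *
to(.4458,-.2563,.097,82.8)"
```

```text
at [ 0.4454 -0.2559  0.0981] yang 82.6 units [-0.022 -0.018  0.057] roll -0.004 J6 -0.39 f [ 0.2 -1.1 -0.4] w 0.0556
```

Request:
apply_moves([
  [0, 0, 0.06, 0],
  [0, 0, 0, 0],
  [0, 0, 0, 0],
  [0, 0, 0, 0],
  [0, 0, 0, 0],
])

```text
clock: 32.8
eef_pos: [0.4454, -0.2559, 0.0976]
tool_rot: [0.065, 0.998, -0.0, -0.0]
ft_force: [0.2, -2.3, -2.6]
grip_width: 0.0556
grasp_force: 64.1
```

Request:
apply_moves([
  [0, 0, 0, 0],
  [0, 0, 0, 0],
  [0, 0, 0, 0],
  [0, 0, 0, 0],
  [0, 0, -0.5, 0],
], claw=0.15)

```text
clock: 33.22
eef_pos: [0.4442, -0.2548, 0.1063]
tool_rot: [0.065, 0.998, 0.001, -0.002]
ft_force: [0.7, 0.5, -0.3]
grip_width: 0.0726
grasp_force: 0.0
```

Request:
apply_moves([
  [0, 0, -1, 0],
  [0, 0, -1, 0],
  [0, 0, -1, 0],
  [0, 0, -1, 0],
  [0, 0, -1, 0],
])

```text
clock: 33.63
eef_pos: [0.4454, -0.2556, 0.2095]
tool_rot: [0.065, 0.998, -0.0, 0.0]
ft_force: [0.6, 0.0, 0.5]
grip_width: 0.0725
grasp_force: 0.0
```

```bash
python3 -c "
from h import *
to(.5119,.1943,.2,82.8);both()"
```

```text
at [ 0.4454 -0.2556  0.2095] yang 82.6 units [-0.479 22.733  0.475] roll -0.004 J6 -0.39 f [0.6 0.  0.5] w 0.0725
top [([0.4428, -0.1603], 0.83), ([0.5113, 0.1941], 0.93), ([0.5453, -0.1513], 0.78)]
side [([0.4755, -0.2217], 0.9), ([0.4679, -0.1163], 0.9), ([0.5709, -0.1079], 0.83), ([0.5088, 0.1888], 1.02)]
```

Request:
apply_moves([
  [-0.02, 0.988, 0, 0],
  [-0.02, 0.988, 0, 0],
  [-0.02, 0.988, 0, 0],
  [-0.02, 0.988, 0, 0],
  [-0.02, 0.988, 0, 0],
])

```text
clock: 34.15
eef_pos: [0.4598, -0.157, 0.2071]
tool_rot: [0.065, 0.998, 0.0, -0.0]
ft_force: [-0.5, 0.3, 0.7]
grip_width: 0.0727
grasp_force: 0.0
```

Request:
apply_moves([
  [-0.02, 0.988, 0, 0],
  [-0.02, 0.988, 0, 0],
  [-0.02, 0.988, 0, 0],
  [-0.02, 0.988, 0, 0],
  [-0.02, 0.988, 0, 0],
])

```text
clock: 34.57
eef_pos: [0.4745, -0.0592, 0.2071]
tool_rot: [0.065, 0.998, 0.0, -0.001]
ft_force: [0.2, -0.4, -0.8]
grip_width: 0.0723
grasp_force: 0.0
```

Request:
apply_moves([
  [-0.02, 0.988, 0, 0],
  [-0.02, 0.988, 0, 0],
  [-0.02, 0.988, 0, 0],
  [-0.02, 0.988, 0, 0],
  [-0.02, 0.988, 0, 0],
])

```text
clock: 34.98
eef_pos: [0.4893, 0.0384, 0.2071]
tool_rot: [0.065, 0.998, -0.0, -0.001]
ft_force: [0.6, -0.1, 0.7]
grip_width: 0.0729
grasp_force: 0.0
```

Request:
apply_moves([
  [-0.02, 0.988, 0, 0],
  [-0.02, 0.988, 0, 0],
  [-0.02, 0.988, 0, 0],
  [-0.02, 0.988, 0, 0],
  [-0.02, 0.988, 0, 0],
])

```text
clock: 35.4
eef_pos: [0.5041, 0.136, 0.207]
tool_rot: [0.065, 0.998, -0.0, -0.001]
ft_force: [-0.5, -0.2, -0.3]
grip_width: 0.0726
grasp_force: 0.0
```

Request:
apply_moves([
  [-0.02, 0.988, 0, 0],
  [-0.02, 0.988, 0, 0],
  [-0.02, 0.988, 0, 0],
  [0, 0, 0.5, 0],
  [0, 0, 0.5, 0],
])

```text
clock: 35.82
eef_pos: [0.5134, 0.1946, 0.1869]
tool_rot: [0.064, 0.998, -0.0, 0.0]
ft_force: [-1.3, -0.0, -0.7]
grip_width: 0.0726
grasp_force: 0.0
```

Request:
apply_moves([
  [0, 0, 1, 0],
  [0, 0, 1, 0],
  [0, 0, 0.5, 0],
  [0, 0, 0, 0],
  [0, 0, 0, 0],
])

```text
clock: 36.23
eef_pos: [0.5127, 0.1928, 0.1368]
tool_rot: [0.065, 0.998, -0.001, -0.001]
ft_force: [0.8, -0.4, 0.3]
grip_width: 0.0722
grasp_force: 0.0
```

```bash
python3 -c "
from h import *
to(.5119,.1942,.05,82.8);both()
print(sleeves(snap('top'),.075));print(sleeves(snap('side'),.075))"
```

```text
at [0.5127 0.1928 0.1368] yang 82.5 units [0.047 0.066 4.338] roll -0.005 J6 0.49 f [ 0.8 -0.4  0.3] w 0.0722
top [([0.4432, -0.1593], 0.79), ([0.4518, -0.2625], 0.79), ([0.5453, -0.1513], 0.78)]
side [([0.4757, -0.2218], 0.89), ([0.4686, -0.1152], 0.88), ([0.573, -0.1078], 0.88), ([0.509, 0.1893], 0.98)]
[([0.4381, -0.1552], 0.74), ([0.4464, -0.2556], 0.75), ([0.5372, -0.1476], 0.74), ([1.1793, -0.0798], 15.1)]
[([0.4467, -0.2542], 0.81), ([0.4395, -0.1532], 0.8), ([0.5384, -0.1465], 0.81), ([0.4776, 0.1364], 0.89)]
```

All three fitted sleeves agree in both views at the seated height. I'll take the last one.

Request:
apply_moves([
  [0.04, 0.06, 1, 0],
  [0, 0, 1, 0],
  [0, 0, 1, 0],
  [0, 0, 1, 0],
  [0, 0, 0.34, 0],
])

```text
clock: 36.85
eef_pos: [0.5116, 0.1946, 0.0489]
tool_rot: [0.065, 0.998, -0.001, -0.001]
ft_force: [-0.8, -0.2, -0.3]
grip_width: 0.0727
grasp_force: 0.0
```

Request:
apply_moves([
  [0, 0, 0, 0],
  [0, 0, 0, 0],
  [0, 0, 0, 0],
  [0, 0, 0, 0],
  [0, 0, 0, 0],
], claw=1)

```text
clock: 37.27
eef_pos: [0.5136, 0.1953, 0.0519]
tool_rot: [0.065, 0.998, 0.0, 0.001]
ft_force: [-0.4, -0.1, -1.4]
grip_width: 0.0555
grasp_force: 63.5
```

Request:
apply_moves([
  [0, 0, -0.8, 0],
  [0, 0, -1, 0],
  [0, 0, -1, 0],
  [0, 0, -1, 0],
  [0, 0, -1, 0],
])

```text
clock: 37.68
eef_pos: [0.5128, 0.1951, 0.1482]
tool_rot: [0.065, 0.998, 0.0, 0.0]
ft_force: [1.4, 0.1, -0.7]
grip_width: 0.0557
grasp_force: 63.8
```

```bash
python3 -c "
from h import *
to(.5457,-.2485,.18,82.8)"
```

```text
at [0.5128 0.1951 0.1482] yang 82.6 units [ -4.409 -21.797  -1.588] roll -0.004 J6 0.49 f [ 1.4  0.1 -0.7] w 0.0557
```

Request:
apply_moves([
  [0, -0.99, -0.8, 0],
  [0, -0.99, -0.8, 0],
  [0, -0.99, 0, 0],
  [0, -0.99, 0, 0],
  [0, -0.99, 0, 0],
])

```text
clock: 38.1
eef_pos: [0.5001, 0.0962, 0.1799]
tool_rot: [0.065, 0.998, 0.0, 0.001]
ft_force: [-0.5, 0.5, -1.5]
grip_width: 0.0554
grasp_force: 63.8
```

Request:
apply_moves([
  [0, -0.99, 0, 0],
  [0, -0.99, 0, 0],
  [0, -0.99, 0, 0],
  [0, -0.99, 0, 0],
  [0, -0.99, 0, 0],
])

```text
clock: 38.52
eef_pos: [0.4871, -0.0022, 0.1794]
tool_rot: [0.065, 0.998, 0.0, 0.001]
ft_force: [0.9, 0.1, -1.4]
grip_width: 0.0557
grasp_force: 63.8
```

Request:
apply_moves([
  [0, -0.99, 0, 0],
  [0, -0.99, 0, 0],
  [-0.44, -0.99, 0, 0],
  [-0.44, -0.99, 0, 0],
  [-0.44, -0.99, 0, 0],
])

```text
clock: 38.93
eef_pos: [0.5007, -0.104, 0.1795]
tool_rot: [0.065, 0.998, -0.0, 0.001]
ft_force: [0.1, 0.3, -1.3]
grip_width: 0.0554
grasp_force: 63.8
```

Request:
apply_moves([
  [-0.44, -0.99, 0, 0],
  [-0.44, -0.99, 0, 0],
  [-0.44, -0.99, 0, 0],
  [-0.44, -0.99, 0, 0],
  [-0.44, -0.99, 0, 0],
])

```text
clock: 39.35
eef_pos: [0.5316, -0.2079, 0.1793]
tool_rot: [0.065, 0.998, -0.0, 0.0]
ft_force: [0.4, 0.1, -0.8]
grip_width: 0.0556
grasp_force: 63.8
```

Request:
apply_moves([
  [-0.44, -0.99, 0, 0],
  [-0.44, -0.99, 0, 0],
  [0, 0, 0, 0],
  [0, 0, 0, 0],
  [0, 0, 0, 0],
])

```text
clock: 39.77
eef_pos: [0.5433, -0.248, 0.1788]
tool_rot: [0.065, 0.998, 0.0, -0.0]
ft_force: [0.1, 1.5, -0.4]
grip_width: 0.0555
grasp_force: 63.9
```

```bash
python3 -c "
from h import *
to(.5457,-.2485,.097,82.8);print(sleeves(snap('side'),bot.get_obs()['eef_pos'][2]-.021));both()"
```

```text
at [ 0.5433 -0.248   0.1788] yang 82.6 units [-0.122 -0.012  4.089] roll -0.004 J6 -0.3 f [ 0.1  1.5 -0.4] w 0.0555
[([0.393, -0.3138], 0.71), ([0.3853, -0.2252], 0.66), ([0.4752, -0.2176], 0.67), ([0.5406, -0.2443], 0.7), ([0.2968, 1.2267], 1.93), ([0.5206, 1.7852], 0.97)]
top [([0.4473, -0.1514], 0.51), ([0.5449, -0.1523], 0.82)]
side [([0.4771, -0.2204], 0.96), ([0.4679, -0.1178], 0.89), ([0.5722, -0.1089], 0.9), ([0.6482, -0.1395], 0.94), ([0.6254, 2.2144], 1.29)]
```

Request:
apply_moves([
  [-0.11, 0, 0.7, 0],
  [0, 0, 0.7, 0],
  [0, 0, 0.6, 0],
  [0, 0, 0.3, 0],
  [0, 0, 0.3, 0],
])

```text
clock: 40.33
eef_pos: [0.5457, -0.248, 0.1265]
tool_rot: [0.064, 0.998, -0.0, -0.0]
ft_force: [-0.5, -0.4, -0.1]
grip_width: 0.0551
grasp_force: 63.9
```

Request:
apply_moves([
  [0, 0, 0.3, 0],
  [0, 0, 0.3, 0],
  [0, 0, 0.3, 0],
  [0, 0, 0.3, 0],
  [0, 0, 0.2, 0],
])

```text
clock: 40.75
eef_pos: [0.5456, -0.2485, 0.098]
tool_rot: [0.065, 0.998, 0.0, -0.0]
ft_force: [-0.7, 0.5, -1.3]
grip_width: 0.0556
grasp_force: 63.9
```

```bash
python3 -c "
from h import *
to(.5457,-.2485,.097,82.8)"
```

```text
at [ 0.5456 -0.2485  0.098 ] yang 82.6 units [-0.006  0.002  0.05 ] roll -0.004 J6 -0.3 f [-0.7  0.5 -1.3] w 0.0556
```

Request:
apply_moves([
  [0, 0, 0.05, 0],
  [0, 0, 0, 0],
  [0, 0, 0, 0],
  [0, 0, 0, 0],
  [0, 0, 0, 0],
])

```text
clock: 41.17
eef_pos: [0.5461, -0.2488, 0.0982]
tool_rot: [0.065, 0.998, -0.0, 0.0]
ft_force: [0.1, 0.0, -1.1]
grip_width: 0.0554
grasp_force: 63.9
```

Request:
apply_moves([
  [0, 0, 0, 0],
  [0, 0, 0, 0],
  [0, 0, 0, 0],
  [0, 0, 0, 0],
  [0, 0, -0.5, 0],
], claw=0.15)

```text
clock: 41.58
eef_pos: [0.5445, -0.248, 0.1062]
tool_rot: [0.065, 0.998, 0.001, -0.002]
ft_force: [0.7, 0.3, -0.9]
grip_width: 0.0726
grasp_force: 0.0
```

Request:
apply_moves([
  [0, 0, -1, 0],
  [0, 0, -1, 0],
  [0, 0, -1, 0],
  [0, 0, -1, 0],
  [0, 0, -1, 0],
])

```text
clock: 42.0
eef_pos: [0.5458, -0.2486, 0.2097]
tool_rot: [0.065, 0.998, -0.0, 0.0]
ft_force: [0.4, 0.6, 0.6]
grip_width: 0.0723
grasp_force: 0.0
```

Request:
apply_moves([
  [0, 0, -1, 0.115],
  [0, 0, -1, 0.115],
  [0, 0, -1, 0.115],
  [0, 0, -1, 0.115],
  [0, 0, 0, 0.115],
])

```text
clock: 42.42
eef_pos: [0.5474, -0.2493, 0.2938]
tool_rot: [0.361, 0.933, -0.0, 0.005]
ft_force: [1.6, -0.4, 0.2]
grip_width: 0.073
grasp_force: 0.0
```

Request:
apply_moves([
  [0, 0, 0, 0.115],
  [0, 0, 0, 0.115],
  [0, 0, 0, 0.115],
  [0, 0, 0, 0.115],
  [0, 0, 0, 0.115],
])

```text
clock: 42.83
eef_pos: [0.5457, -0.2486, 0.2887]
tool_rot: [0.621, 0.784, 0.0, 0.0]
ft_force: [-0.7, -0.4, 0.7]
grip_width: 0.0725
grasp_force: 0.0
```

Request:
apply_moves([
  [0, 0, 0, 0.115],
  [0, 0, 0, 0.115],
  [0, 0, 0, 0.115],
  [0, 0, 0, 0],
  [0, 0, 0, 0],
], claw=0.75)

```text
clock: 43.25
eef_pos: [0.5458, -0.2486, 0.2885]
tool_rot: [0.749, 0.663, 0.0, 0.0]
ft_force: [-0.6, 0.1, 0.0]
grip_width: 0.0211
grasp_force: 0.0
```

```bash
python3 - <<'E'
from h import *
T=snap('top','t6.png')
c,s=np.cos(-.125),np.sin(-.125)
W=lambda a,b,z:(.469+c*a-s*b,.1431+s*a+c*b,z)
print(W(.1905,0,.163))
im=cv2.resize(T['image'][140:200,150:240],None,fx=6,fy=6,interpolation=2)
for a,b,z in [(.1905,.045,.163),(.1905,-.045,.163)]:
    u,v=w2px(T,W(a,b,z)); cv2.circle(im,(int((u-150+.5)*6),int((v-140+.5)*6)),3,(0,0,255),-1)
cv2.imwrite('pics/a7.png',im)
to(*W(.1905,0,.163)[:2],.25,-7.2)
print(sleeves(T,.075));print(sleeves(snap('side'),.075))
E
```

```text
(np.float64(0.6580136556071872), np.float64(0.11934946329011413), 0.163)
at [ 0.5458 -0.2486  0.2883] yang -7.0 units [18.956  3.261  1.916] roll 0.004 J6 1.27 f [-0.7  0.5 -0.7] w 0.0212
[([0.4418, -0.1493], 0.53), ([0.5368, -0.1486], 0.77), ([1.1798, -0.0999], 14.8)]
[([0.4476, -0.2532], 0.87), ([0.5469, -0.2468], 0.82), ([0.4388, -0.1556], 0.81), ([0.5381, -0.1469], 0.81), ([0.3411, 1.4468], 2.33), ([0.5882, 2.0631], 1.18)]
```

View pics/a7.png

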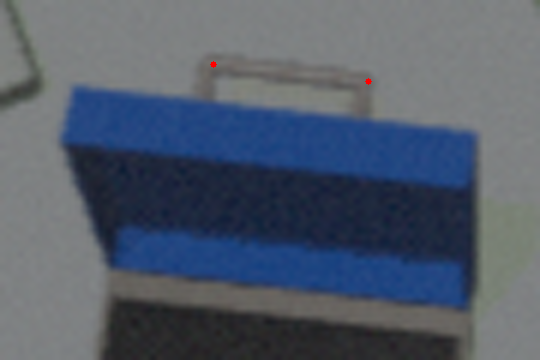

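The predicted bar ends (red dots) lie on the actual bar, and all four sleeves read as seated in the side view. I'll move over the bar.

Request:
apply_moves([
  [1, 0.18, 0, 0],
  [1, 0.18, 0, 0],
  [1, 0.18, 0, 0],
  [1, 0.18, 0, 0],
  [1, 0.18, 0, 0],
])

```text
clock: 43.77
eef_pos: [0.5763, -0.1508, 0.2879]
tool_rot: [0.749, 0.662, 0.0, 0.0]
ft_force: [0.5, 0.2, -0.4]
grip_width: 0.0214
grasp_force: 0.0
```

Request:
apply_moves([
  [1, 0.18, 0, 0],
  [1, 0.18, 0, 0],
  [1, 0.18, 0, 0],
  [1, 0.18, 0, 0],
  [1, 0.18, 0, 0],
])

```text
clock: 44.18
eef_pos: [0.6066, -0.0536, 0.288]
tool_rot: [0.749, 0.662, 0.0, 0.0]
ft_force: [0.9, 0.3, 0.5]
grip_width: 0.0211
grasp_force: 0.0
```

Request:
apply_moves([
  [1, 0.18, 0, 0],
  [1, 0.18, 0, 0],
  [1, 0.18, 0, 0],
  [1, 0.18, 0, 0],
  [1, 0.18, 0, 0],
])

```text
clock: 44.6
eef_pos: [0.6369, 0.0434, 0.2879]
tool_rot: [0.749, 0.662, 0.0, 0.0]
ft_force: [0.0, 0.3, -0.3]
grip_width: 0.0214
grasp_force: 0.0
```

Request:
apply_moves([
  [1, 0.18, 0, 0],
  [1, 0.18, 0, 0],
  [1, 0.18, 0, 0],
  [1, 0.18, 0, 0],
  [0, 0, 0.5, 0],
])

```text
clock: 45.02
eef_pos: [0.6622, 0.1241, 0.2792]
tool_rot: [0.748, 0.664, 0.002, 0.0]
ft_force: [-0.8, 1.3, -0.4]
grip_width: 0.0215
grasp_force: 0.0
```

Request:
apply_moves([
  [0, 0, 0.8, 0],
  [0, 0, 0.8, 0],
  [0, 0, 0.6, 0],
  [0, 0, 0, 0],
  [0, 0, 0, 0],
])

```text
clock: 45.43
eef_pos: [0.6604, 0.1199, 0.2331]
tool_rot: [0.749, 0.662, -0.001, -0.001]
ft_force: [0.0, 0.1, 0.2]
grip_width: 0.0213
grasp_force: 0.0
```

```bash
python3 -c "
from h import *
to(.661,.119,.166,-7.2)"
```

```text
at [0.6604 0.1199 0.2331] yang -7.1 units [-0.04   0.034  3.356] roll 0.002 J6 1.87 f [0.  0.1 0.2] w 0.0213
```

Request:
apply_moves([
  [0, 0.03, 0.5, 0],
  [0, 0, 0.5, 0],
  [0, 0, 0.5, 0],
  [0, 0, 0.4, 0],
  [0, 0, 0.1, 0],
])

```text
clock: 45.85
eef_pos: [0.6604, 0.1196, 0.1912]
tool_rot: [0.75, 0.662, -0.002, -0.001]
ft_force: [-0.7, 0.3, -0.2]
grip_width: 0.0212
grasp_force: 0.0
```

Request:
apply_moves([
  [0, 0, 0.4, 0],
  [0, 0, 0.4, 0],
  [0, 0, 0.4, 0],
  [0, 0, 0.1, 0],
  [0, 0, 0, 0],
])

```text
clock: 46.27
eef_pos: [0.662, 0.1199, 0.1691]
tool_rot: [0.75, 0.662, 0.001, 0.001]
ft_force: [-0.4, -0.3, 5.4]
grip_width: 0.0216
grasp_force: 1.9
```

```bash
python3 -c "
from h import *
to(.661,.119,.166,-7.2)
T=snap('top');S=snap('side')
cv2.imwrite('pics/a8.png',np.hstack([cv2.resize(T['image'][120:240,130:260],(400,370),interpolation=2),cv2.resize(S['image'][70:190,170:300],(400,370),interpolation=2)]))"
```

```text
at [0.662  0.1199 0.1691] yang -7.1 units [-0.052 -0.046  0.156] roll 0.001 J6 1.87 f [-0.4 -0.3  5.4] w 0.0216
```

View pics/a8.png

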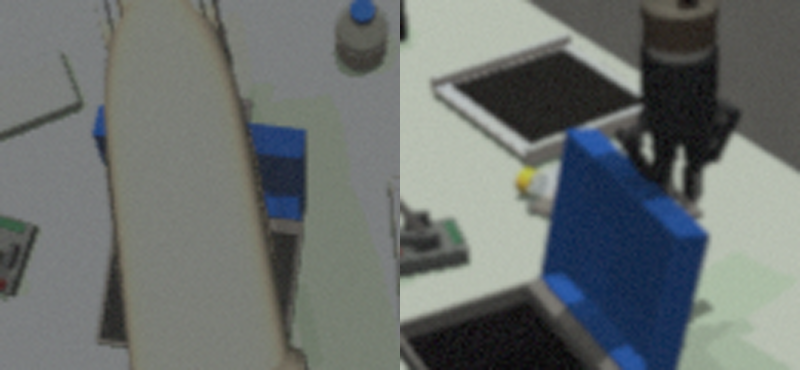

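The fingers straddle the bar just behind the lid, with light contact. I'll close on it now.

Request:
apply_moves([
  [0, 0, 0, 0],
  [0, 0, 0, 0],
  [0, 0, 0, 0],
  [0, 0, 0, 0],
  [0, 0, 0, 0],
], claw=1)

```text
clock: 46.78
eef_pos: [0.6583, 0.1204, 0.1686]
tool_rot: [0.75, 0.662, -0.002, -0.002]
ft_force: [-10.6, 1.1, 10.0]
grip_width: 0.0079
grasp_force: 58.6
```

```bash
python3 -c "
from h import *
to(.658,.119,.166,-7.2)"
```

```text
at [0.6583 0.1204 0.1686] yang -7.1 units [-0.073 -0.007  0.13 ] roll 0.002 J6 1.87 f [-10.6   1.1  10. ] w 0.0079
```

Request:
apply_moves([
  [0, -0.15, 0, 0],
  [0, -0.747, -0.498, 0],
  [0, -0.795, -0.417, 0],
  [0, -0.834, -0.332, 0],
  [0, -0.864, -0.243, 0],
])

```text
clock: 47.2
eef_pos: [0.5964, 0.1285, 0.1995]
tool_rot: [0.75, 0.662, 0.003, 0.002]
ft_force: [3.1, 1.2, 1.4]
grip_width: 0.008
grasp_force: 58.4
```

Request:
apply_moves([
  [0, -0.885, -0.151, 0],
  [0, -0.896, -0.058, 0],
  [0, -0.897, 0.036, 0],
  [0, -0.888, 0.13, 0],
  [0, -0.87, 0.222, 0],
])

```text
clock: 47.62
eef_pos: [0.5074, 0.1401, 0.1959]
tool_rot: [0.75, 0.662, 0.003, 0.001]
ft_force: [3.0, 2.2, 4.2]
grip_width: 0.0073
grasp_force: 62.8
```

```bash
python3 -c "
from h import *
to(.400,.1518,.098,-7.2)"
```

```text
at [0.5074 0.1401 0.1959] yang -7.1 units [-0.095 -5.403  4.896] roll 0.001 J6 1.96 f [3.  2.2 4.2] w 0.0073
```

Request:
apply_moves([
  [0, -0.842, 0.311, 0],
  [0, -0.805, 0.398, 0],
  [0, -0.759, 0.48, 0],
  [0, -0.704, 0.556, 0],
  [0, -0.642, 0.627, 0],
])

```text
clock: 48.03
eef_pos: [0.432, 0.1499, 0.1472]
tool_rot: [0.75, 0.662, 0.002, 0.0]
ft_force: [5.6, 3.1, -3.3]
grip_width: 0.0079
grasp_force: 65.0
```

Request:
apply_moves([
  [0, -0.573, 0.691, 0],
  [0, -0.498, 0.747, 0],
  [0, -0.417, 0.795, 0],
  [0, -0.05, 0.1, 0],
  [0, 0, 0, 0],
])

```text
clock: 48.45
eef_pos: [0.4004, 0.1537, 0.0996]
tool_rot: [0.749, 0.662, 0.001, -0.001]
ft_force: [-1.9, 4.5, -1.5]
grip_width: 0.0076
grasp_force: 64.5
```

```bash
python3 -c "
from h import *
to(.400,.1518,.098,-7.2)"
```

```text
at [0.4004 0.1537 0.0996] yang -7.1 units [-0.095 -0.01   0.078] roll 0.002 J6 2.06 f [-1.9  4.5 -1.5] w 0.0076
```

Request:
apply_moves([
  [0, 0, 0.08, 0],
  [0, 0, 0, 0],
  [0, 0, 0, 0],
  [0, 0, 0, 0],
  [0, 0, 0, 0],
])

```text
clock: 48.87
eef_pos: [0.4004, 0.1537, 0.0993]
tool_rot: [0.749, 0.662, 0.001, -0.002]
ft_force: [-6.1, 3.5, 12.1]
grip_width: 0.0075
grasp_force: 65.9
```

Request:
apply_moves([
  [0, 0, 0, 0],
  [0, 0, 0, 0],
  [0, 0, 0, 0],
  [0, 0, 0, 0],
  [0, 0, -0.5, 0],
], claw=0.4)

```text
clock: 49.28
eef_pos: [0.4, 0.1517, 0.1067]
tool_rot: [0.75, 0.662, -0.002, -0.001]
ft_force: [0.4, 0.4, -0.1]
grip_width: 0.051
grasp_force: 0.0
```

Request:
apply_moves([
  [0, 0, -1, 0],
  [0, 0, -1, 0],
  [0, 0, -1, 0],
  [0, 0, -1, 0.069],
  [0, 0, -1, 0.069],
])

```text
clock: 49.7
eef_pos: [0.4012, 0.1521, 0.209]
tool_rot: [0.797, 0.604, -0.0, 0.0]
ft_force: [-1.1, -0.3, -0.4]
grip_width: 0.0509
grasp_force: 0.0
```

```bash
python3 -c "
from h import *
to(.4765,.4009,.2,-15.5)"
```

```text
at [0.4012 0.1521 0.209 ] yang -15.6 units [12.992  0.306  0.45 ] roll -0.002 J6 2.21 f [-1.1 -0.3 -0.4] w 0.0509
```

Request:
apply_moves([
  [1, 0.02, 0, 0],
  [1, 0.02, 0, 0],
  [1, 0.02, 0, 0],
  [1, 0.02, 0, 0],
  [1, 0.02, 0, 0],
])

```text
clock: 50.12
eef_pos: [0.4301, 0.2489, 0.208]
tool_rot: [0.796, 0.606, -0.0, 0.0]
ft_force: [0.8, 0.8, -0.2]
grip_width: 0.0516
grasp_force: 0.0
```

Request:
apply_moves([
  [1, 0.02, 0, 0],
  [1, 0.02, 0, 0],
  [1, 0.02, 0, 0],
  [1, 0.02, 0, 0],
  [1, 0.02, 0, 0],
])

```text
clock: 50.53
eef_pos: [0.4586, 0.3449, 0.2077]
tool_rot: [0.796, 0.606, -0.0, 0.0]
ft_force: [-0.7, -0.7, 0.3]
grip_width: 0.0513
grasp_force: 0.0
```

Request:
apply_moves([
  [1, 0.02, 0, 0],
  [1, 0.02, 0, 0],
  [1, 0.02, 0, 0],
  [0, 0, 0.8, 0],
  [0, 0, 0.8, 0],
])

```text
clock: 50.95
eef_pos: [0.4764, 0.4033, 0.1761]
tool_rot: [0.795, 0.606, 0.001, 0.0]
ft_force: [0.1, -0.3, -0.5]
grip_width: 0.0513
grasp_force: 0.0
```

```bash
python3 -c "
from h import *
to(.4765,.4009,.107,-15.5)
T=snap('top');S=snap('side')
print(sleeves(T,.075),sleeves(S,.075))
cv2.imwrite('pics/a9.png',np.hstack([cv2.resize(T['image'][140:260,100:340],(400,200),interpolation=2),cv2.resize(S['image'][100:300,130:370],(400,333),interpolation=2)[:200]*0+0]) if 0 else np.vstack([cv2.resize(T['image'][150:255,100:340],(600,262),interpolation=2),cv2.resize(S['image'][100:230,120:360],(600,325),interpolation=2)]))"
```

```text
at [0.4764 0.4033 0.1761] yang -15.4 units [-0.115  0.04   3.454] roll 0.002 J6 2.54 f [ 0.1 -0.3 -0.5] w 0.0513
[([0.4384, -0.1555], 0.74), ([0.4466, -0.2554], 0.74), ([0.5373, -0.1476], 0.73), ([0.5471, -0.2479], 0.73), ([1.1789, -0.0874], 15.69)] [([0.4465, -0.2542], 0.81), ([0.5475, -0.2467], 0.82), ([0.4395, -0.1532], 0.8), ([0.5387, -0.146], 0.8)]
```

View pics/a9.png

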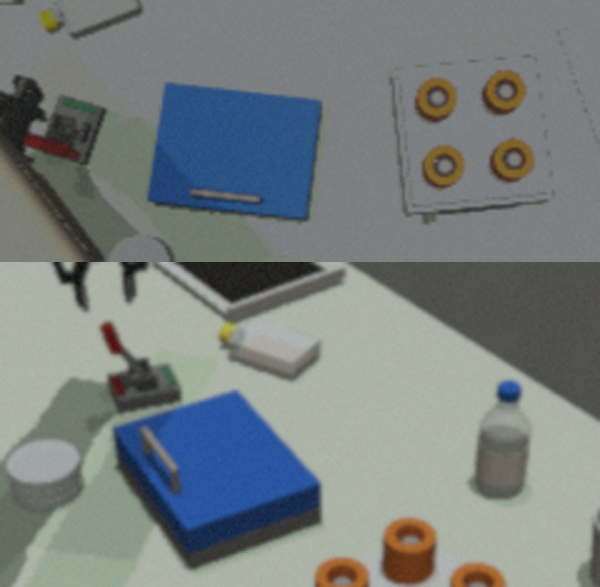

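The lid is shut, all four sleeves are seated and the toggle is still off with the fingers above it. Now I'll switch it on.

Request:
apply_moves([
  [-0.1, 0.04, 0.7, 0],
  [0, 0, 0.7, 0],
  [0, 0, 0.7, 0],
  [0, 0, 0.7, 0],
  [0, 0, 0.6, 0],
])

```text
clock: 51.47
eef_pos: [0.4759, 0.3992, 0.1081]
tool_rot: [0.796, 0.606, -0.0, 0.0]
ft_force: [0.6, -0.3, -0.5]
grip_width: 0.0513
grasp_force: 0.0
```

Request:
apply_moves([
  [0, 0.6, 0, 0],
  [0, 0.6, 0, 0],
  [0, 0.6, 0, 0],
  [0, 0.6, 0, 0],
  [0, 0.6, 0, 0],
])

```text
clock: 51.88
eef_pos: [0.5364, 0.3833, 0.1101]
tool_rot: [0.796, 0.605, 0.002, 0.0]
ft_force: [0.8, -0.4, -0.2]
grip_width: 0.0511
grasp_force: 0.0
```

Request:
apply_moves([
  [0, 0.3, 0, 0],
  [0, 0.2, 0, 0],
  [0, 0, 0, 0],
  [0, 0, 0, 0],
  [0, 0, 0, 0],
])

```text
clock: 52.3
eef_pos: [0.5428, 0.3811, 0.1084]
tool_rot: [0.795, 0.606, -0.0, -0.0]
ft_force: [-0.8, -0.1, 0.1]
grip_width: 0.0512
grasp_force: 0.0
```

Request:
apply_moves([
  [0, 0, -1, 0],
  [0, 0, -1, 0],
  [0, 0, -1, 0],
  [0, 0, -1, 0],
  [0, 0, -1, 0],
])

```text
clock: 52.72
eef_pos: [0.5423, 0.3813, 0.2094]
tool_rot: [0.795, 0.606, -0.0, -0.0]
ft_force: [0.5, 0.3, -0.7]
grip_width: 0.0512
grasp_force: 0.0
```

```bash
python3 -c "
from h import *
to(.4765,.4009,.107,-15.5)
T=snap('top');S=snap('side')
print(sleeves(T,.075),sleeves(S,.075))
cv2.imwrite('pics/a10.png',np.vstack([cv2.resize(T['image'][110:255,90:400],(600,281),interpolation=2),cv2.resize(S['image'][100:240,120:400],(600,300),interpolation=2)]))"
```

```text
at [0.5423 0.3813 0.2094] yang -15.4 units [ 0.065 -3.432  5.119] roll 0.002 J6 2.45 f [ 0.5  0.3 -0.7] w 0.0512
[([0.4382, -0.1552], 0.73), ([0.4466, -0.2554], 0.74), ([0.5373, -0.1476], 0.73), ([0.5471, -0.2479], 0.73), ([1.1792, 0.6228], 3.6), ([1.1798, -0.3896], 10.26)] [([0.4467, -0.2541], 0.81), ([0.5474, -0.2467], 0.82), ([0.4395, -0.1532], 0.8), ([0.5384, -0.1465], 0.81)]
```

View pics/a10.png

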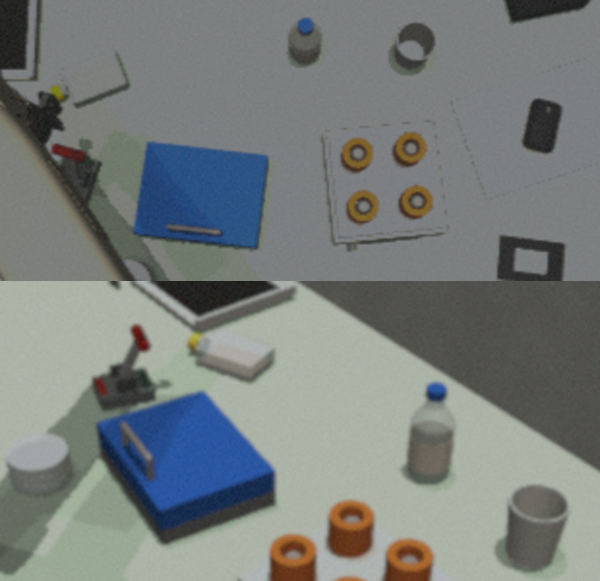

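The toggle now leans to the green side (on), the lid is shut, all four sleeves are seated and the other objects are undisturbed. The gripper is clear, so I'll hand in.

```bash
python3 -c "
from workcell import bot
print(bot.job_done())"
```

```text
the job is handed in; nothing more can be done
None
```

The job is handed in: the isolator was switched off first, all four sleeves went fully down on their own shafts, the lid was shut, and the isolator was switched back on last, with the other objects left in place (robot clock about 53 s).

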